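# Turn over a batch of core bits in the flip nest and rack them rim up

### The job

Take the green core bits out of the bin and stand each one, spigot up, in a pocket of the open yellow leaf; when all of them are in, fold the leaf right over onto the fixed half so that they are all turned over in one go, and swing it fully open again. Then move the turned-over green bits to the black foam tray, each seated with its spigot down in a hole of its own and rim up. Finish by folding the empty leaf fully shut, leave the blue bit in the bin and leave everything else on the bench alone.

Things in the scene. Friction and masses are not known exactly. Their poses are not given: they have to be found in the camera images.
- bit0: GREEN core bit: a steel cup 56 mm across, 28 mm tall, wall 4 mm, closed at one end by an 8 mm floor from which a round spigot 26 mm across stands out 26 mm (54 mm overall; 0.15 to 0.3 kg). Origin: centre of the open rim; z runs from the rim through the spigot: z up = spigot up, rim down; z down = turned over. May be absent.
- bit1: GREEN core bit: a steel cup 56 mm across, 28 mm tall, wall 4 mm, closed at one end by an 8 mm floor from which a round spigot 26 mm across stands out 26 mm (54 mm overall; 0.15 to 0.3 kg). Origin: centre of the open rim; z runs from the rim through the spigot: z up = spigot up, rim down; z down = turned over. May be absent.
- bit2: GREEN core bit: a steel cup 56 mm across, 28 mm tall, wall 4 mm, closed at one end by an 8 mm floor from which a round spigot 26 mm across stands out 26 mm (54 mm overall; 0.15 to 0.3 kg). Origin: centre of the open rim; z runs from the rim through the spigot: z up = spigot up, rim down; z down = turned over. May be absent.
- blue_bit: BLUE core bit of the same shape and frame, standing in the bin among the green ones; not part of the job
- bin: fixed grey open bin, 225 x 225 mm outside, 50 mm high, walls and floor 5 mm thick, origin under its centre; the bits stand on its floor, spigot up, at least 65 mm between centres at the start
- tray: fixed black foam tray, 190 x 190 x 40 mm, origin under its centre, with four square through holes 45 mm wide; a turned-over bit sits with its spigot in a hole and the cup's closed end flat on the foam, its rim then 68 mm above the table
- hole0 (a point): centre of hole 0 of the foam tray, at the foam's top face (40 mm above the table)
- hole1 (a point): centre of hole 1 of the foam tray, at the foam's top face (40 mm above the table)
- hole2 (a point): centre of hole 2 of the foam tray, at the foam's top face (40 mm above the table)
- hole3 (a point): centre of hole 3 of the foam tray, at the foam's top face (40 mm above the table)
- nest_hinge (a point): middle of the hinge axis of the turnover nest, 50 mm above the table. Its y axis is the hinge axis; the swinging leaf, when open, lies on its -x side, the fixed half on its +x side. Nothing stands over the axis but two hinge cheeks at the ends (110 to 116 mm from the middle, 62 mm high)
- nest: fixed half and base of the turnover nest, origin on the table under the hinge, axes as the hinge's. Two level rails, tops at z 35 mm, at x 4 to 32 and 68 to 88 mm; between them a groove (floor at 6 mm) for the spigots. Blue far wall at x 88 to 93 mm and end walls at y +-103 to 108 mm, tops at 42 mm; tapered guides at y +-34.5 and +-103.5 mm, 9 mm thick at the rails, 3 mm at their tops at 49 mm
- leaf (a joint): hinge of the yellow-walled leaf (0.45 kg), rad: 0 = open, lying on the robot's side; 3.14 = folded right over, shut on the fixed half. Stiff (0.55 Nm friction), it nearly stays where left. Bits lie loose in it: as it comes upright they tip over onto the fixed half's rails, and the closing leaf pushes them into line
- leaf_bar (a point): middle of the leaf's red handle bar: round, 12 mm thick, parallel to the hinge, 127 mm from it, free over 80 mm of its length between two arms, 40 mm clear of the leaf's edge. It can be pinched from above at any angle of the leaf and turns between the fingers
- pocket1 (a point): centre of the floor of the leaf's middle pocket, 50 mm from the hinge; the other two pockets lie at -69 and +69 mm along its y axis (parallel to the hinge). Each 64 mm (x) by 66 mm (y), walls 15 mm high, 3 to 5 mm thick. With the leaf open the floor is level, 35 mm above the table, x and y as the hinge's, z up
- seat1 (a point): the place on the fixed half that the middle pocket shuts over: 50 mm from the hinge, at the rail tops, 35 mm above the table; the other two lie at -69 and +69 mm along its y axis. A turned-over bit rests there with its closed end on the rails, spigot in the groove, rim 63 mm above the table
- spray_can: bystander: tin can, 60 mm across, 160 mm tall; leave alone
- wrench: bystander: wrench, 170 mm long, lying flat; leave alone
- jar: bystander: amber jar with red lid, 72 mm across, 80 mm tall; leave alone
- spare_bit0: bystander: blue core bit standing on the bench, spigot up; leave alone
- spare_bit1: bystander: blue core bit standing on the bench, spigot up; leave alone
There are look-alikes about, which are no part of the job. What is shaped like the bit0 but pink, purple or turquoise is not meant.

How it is judged:
On the way, in this order (a step that is already met when the one before it is completed fails the run):
1. every green bit stands spigot up in a pocket of the open leaf (value of joint leaf below 0.12 rad and x of bit0 in the frame of pocket1 between -0.012 and 0.012 m and y of bit0 in the frame of pocket1 between -0.085 and 0.085 m and z of bit0 in the frame of pocket1 between -0.004 and 0.007 m and angle between each of bit0, bit1, bit2's own z axis and vertical below 0.15 rad and x of bit1 in the frame of pocket1 between -0.012 and 0.012 m and y of bit1 in the frame of pocket1 between -0.085 and 0.085 m and z of bit1 in the frame of pocket1 between -0.004 and 0.007 m and x of bit2 in the frame of pocket1 between -0.012 and 0.012 m and y of bit2 in the frame of pocket1 between -0.085 and 0.085 m and z of bit2 in the frame of pocket1 between -0.004 and 0.007 m), for 0.2 s.
2. the leaf is folded shut on the fixed half with every green bit turned over inside (value of joint leaf above 2.98 rad and x of bit0 in the frame of seat1 between -0.015 and 0.015 m and y of bit0 in the frame of seat1 between -0.085 and 0.085 m and angle between each of bit0, bit1, bit2's own z axis and vertical above 2.95 rad and x of bit1 in the frame of seat1 between -0.015 and 0.015 m and y of bit1 in the frame of seat1 between -0.085 and 0.085 m and x of bit2 in the frame of seat1 between -0.015 and 0.015 m and y of bit2 in the frame of seat1 between -0.085 and 0.085 m), for 0.2 s.
3. the leaf is fully open again and the green bits are still turned over (value of joint leaf below 0.12 rad and angle between each of bit0, bit1, bit2's own z axis and vertical above 2.95 rad), for 0.2 s.
At the end, for the whole second after the job is handed in: every green bit stands spigot down in a hole of the foam tray (centre within 14 mm of the hole's, upright within 0.16 rad, rim 60 to 75 mm above the table, at rest), the empty leaf is folded shut (over 2.98 rad), and the blue bit is in the bin ((horizontal distance between bit0 and hole0 below 0.014 m or horizontal distance between bit0 and hole1 below 0.014 m or horizontal distance between bit0 and hole2 below 0.014 m or horizontal distance between bit0 and hole3 below 0.014 m) and angle between each of bit0, bit1, bit2's own z axis and vertical above 2.98 rad and height (world z) of bit0 between 0.06 and 0.075 m and linear speed of each of bit0, bit1, bit2 below 0.02 m/s and (horizontal distance between bit1 and hole0 below 0.014 m or horizontal distance between bit1 and hole1 below 0.014 m or horizontal distance between bit1 and hole2 below 0.014 m or horizontal distance between bit1 and hole3 below 0.014 m) and height (world z) of bit1 between 0.06 and 0.075 m and (horizontal distance between bit2 and hole0 below 0.014 m or horizontal distance between bit2 and hole1 below 0.014 m or horizontal distance between bit2 and hole2 below 0.014 m or horizontal distance between bit2 and hole3 below 0.014 m) and height (world z) of bit2 between 0.06 and 0.075 m and value of joint leaf above 2.98 rad and x of blue_bit in the frame of bin between -0.112 and 0.112 m and y of blue_bit in the frame of bin between -0.112 and 0.112 m and height (world z) of blue_bit below 0.04 m); the robot touches nothing.
It fails at once if a bystander on the bench is disturbed (moved more than 40 mm) (distance of any of spray_can, wrench, jar, spare_bit0, spare_bit1 from where it was at the start of the episode above 0.04 m).
Of bit0, bit1, bit2 only 2 to 3 are there at a start; the rules pass over those that are not, and their reading is None.
At some moment in a run one of bit0, bit1, bit2 may be knocked a few centimetres aside while the robot is not near it.
Once in a run the grip may slacken for a moment while it holds something.
It also fails if it takes over 210 s, if anything falls off the work surface, if the arm or the gripper's body presses on something with over 40 N, if the wrist force passes 120 N, or if a joint passes its speed limit or range.

### The arm

A 7-joint arm with a two-finger parallel gripper is mounted at the origin on the work surface. World frame = base frame: x ahead of the robot, y to its left, z up, the work surface at z = 0. Lengths are in m, angles in rad, forces in N, time in s.
With the tool pointing down it reaches from about 0.425 to 0.95 m from the base axis. Payload 16.7 kg.
Tool frame: the origin (TCP) lies at the very end of the fingers, on their centre line; the grasp point (between the pads) lies robot.hold_point_z behind it (robot.hold_point_z is the distance from the TCP to the grasp point, in m); z points along the fingers, y is the line along which they close (so a half turn about z gives the same grasp; the last joint's range is limited). The gripper opens to 94 mm and grips with 3 to 60 N. Pads are 16 mm wide; open, the fingers measure 119 mm over their backs; the gripper's body (75 mm by 177 mm) begins 78 mm behind the grasp point.
Start: joints at [-1.427, 0.426, 0.074, 1.606, -0.034, 1.111, -0.067], TCP at [0.195, 0.646, 0.205] pointing down, gripper open.
Joint ranges: [-2.85, 2.85], [-0.5, 2.14], [-1.23, 1.37], [0.21, 2.46], [-1.02, 4.16], [0.16, 2.05], [-2.73, 2.73]. Speed limits (rad/s): [1.89, 1.89, 2.39, 2.39, 3.01, 3.01, 3.01].

### API

Orientations are given as a unit quaternion [x, y, z, w].
In Python, from workcell import robot, viewer gives the robot as it stands. The module is installed in compiled form; this text tells all that it offers.
- The arm moves only by the tool play_rows, never from a script. Its arguments are lists of equal length, an entry for each row: "rot": the turn, a rotation vector about the tool's x, y, z in degrees, a list of three; "xyz": the shift along the tool's x, y, z in m, a list of three; "claw": the closure, from 0 (fully open) to 1 (shut). In form: {"rot": [[ax, ay, az], ...], "xyz": [[x, y, z], ...], "claw": [claw, ...]}. A call has 1 to 10 rows; each row shifts and turns the commanded pose from where the row before left it, along the tool's axes as they then stand; what a row does not reach is not made up. A row lasts 1/10 s, in which the tool goes at most 50 mm and 8.59 degrees, less where a joint would pass 70% of its speed; a pose out of reach is approached as far as the arm can. A call is refused whole if a number of a shift passes 0.05 or a number of a turn 8.59, either way. A call with a gripper value outside its range is refused whole. The fingers move at their own pace and stop on an object; "grip_force" is the grip in N (left out, the last holds). Time passes only in rows, so rows that do not move let the fingers close. It gives the time, the measured TCP pose, the force, the opening and the grip force at its end, in the units of the state.
- robot.read_state(): the state, without advancing time (a new reading comes with each control period).
- viewer.get_image(name): name is "scene" or "top"; returns a dict with "image" (480x640x3 uint8, red, green, blue), "vertical_fov" (degrees; the focal length in pixels is half the picture's height over the tangent of half this angle, whatever the lens; pixels are square), "cx", "cy" (the principal point, pixels), "distortion" ([k1, k2, p1, p2, k3] as OpenCV has them; the pictures are not rectified), "R" (3x3) and "t" (3): a world point X has camera coordinates R X + t. Camera axes: x right, y down, z forward; pixel columns grow to the right and rows downward; lengths in m; the calibration is good to about 2 mm. A picture is of the moment at which its call begins. There is no depth.
- robot.hand_in(): hands the job in; it is judged then, once.
The state is a dict: "t": time; "joint_positions": joint angles; "qvel": joint speeds; "joint_efforts": joint torques, N m; "tcp_pos": TCP position; "tcp_rot": TCP orientation; "ft_force": force on the tool from outside, world axes, zero at the start; "wrist_torque": the same for the moment, N m; "finger_gap": finger opening in m; "gripper_force": force on a finger pad.
Only numpy, scipy, OpenCV 4.12 (cv2) and the standard library are available. Lean on these libraries where they do the work, as an engineer would, in place of code of your own. Each camera call takes 0.05 s, during which the arm holds its last target. There are 200 camera calls.

## Working session

There is one attempt and no reset: what is moved stays moved. The work goes in short steps, Python scripts to look and compute and a tool call to move; the robot and the scene stay as the last step left them, time stands still between calls to the robot, and variables do not carry over. Pictures are saved under pics/ and viewed, at most 14 in all, crops included, and the job is handed in when it is done.

Besides the shell and the picture viewer there is one more tool, called after "Request:" by a JSON object that holds its "op" and its "data", one argument or row to a line. play_rows: Moves the arm, as the interface text tells. Its arguments: {"type":"object","properties":{"rot":{"type":"array","items":{"type":"array","items":{"type":"number"}}},"xyz":{"type":"array","items":{"type":"array","items":{"type":"number"}}},"claw":{"type":"array","items":{"type":"number"}},"grip_force":{"type":"number"}},"required":["rot","xyz","claw"]}

```bash
mkdir -p pics; ls; cat > h.py <<'E'
import numpy as np, cv2
from workcell import robot, viewer
def cam(n):
    d=viewer.get_image(n); im=d["image"]; f=240/np.tan(np.radians(d["vertical_fov"])/2)
    d["K"]=np.array([[f,0,d["cx"]],[0,f,d["cy"]],[0,0,1]]); d["D"]=np.array(d["distortion"],float)
    d["R"]=np.array(d["R"]);d["t"]=np.array(d["t"]); d["bgr"]=cv2.cvtColor(im,cv2.COLOR_RGB2BGR); return d
def ray(d,uv):
    p=cv2.undistortPoints(np.array(uv,float).reshape(-1,1,2),d["K"],d["D"]).reshape(-1,2)
    v=np.c_[p,np.ones(len(p))]@d["R"]; return -d["R"].T@d["t"],v
def onz(d,uv,z):
    c,v=ray(d,uv); return c+v*((z-c[2])/v[:,2])[:,None]
def proj(d,X):
    return cv2.projectPoints(np.array(X,float).reshape(-1,3),cv2.Rodrigues(d["R"])[0],d["t"],d["K"],d["D"])[0].reshape(-1,2)
E
python3 - <<'E'
from h import *
for n in("scene","top"):
    d=cam(n); cv2.imwrite(f"pics/{n}0.png",d["bgr"]); print(n,-d["R"].T@d["t"],d["R"].round(2).tolist(),d["vertical_fov"],d["D"])
s=robot.read_state(); print(s, robot.hold_point_z)
E
```

```text
pics
scene [ 1.50432297 -0.09222376  0.7020442 ] [[0.09, 1.0, -0.01], [0.55, -0.06, -0.84], [-0.83, 0.06, -0.55]] 43.57371034909748 [-0.08356505  0.          0.          0.          0.        ]
top [0.27742358 0.001651   1.12321014] [[-0.09, -1.0, -0.0], [-0.97, 0.09, -0.22], [0.22, -0.02, -0.98]] 57.41631031377012 [-0.05842854  0.          0.          0.          0.        ]
{'t': 0.1, 'joint_positions': array([-1.42752585,  0.42668513,  0.07384836,  1.60651497, -0.03411263,
        1.11080432, -0.06711382]), 'qvel': array([ 0.00031647, -0.00213356,  0.00120285, -0.00125036, -0.0002748 ,
        0.00119373, -0.00059593]), 'joint_efforts': array([ 9.36363882e-03, -9.37469387e+01,  3.67575668e+00, -4.55045915e+01,
       -4.90213616e-02,  1.65593333e-02,  1.16913552e-04]), 'tcp_pos': array([0.19471651, 0.64590233, 0.20484742]), 'tcp_rot': array([ 1.45885713e-01,  9.89301282e-01, -5.74156887e-04, -4.99687498e-05]), 'ft_force': array([-0.36637264, -0.35195173,  0.07360149]), 'wrist_torque': array([-0.01654308,  0.01609415,  0.00580534]), 'gripper_force': 0.0, 'finger_gap': 0.09423514533394377} 0.0188
```

View pics/top0.png

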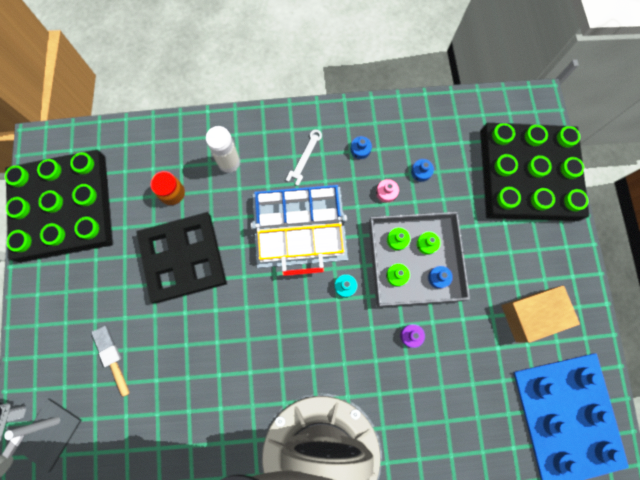

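View pics/scene0.png

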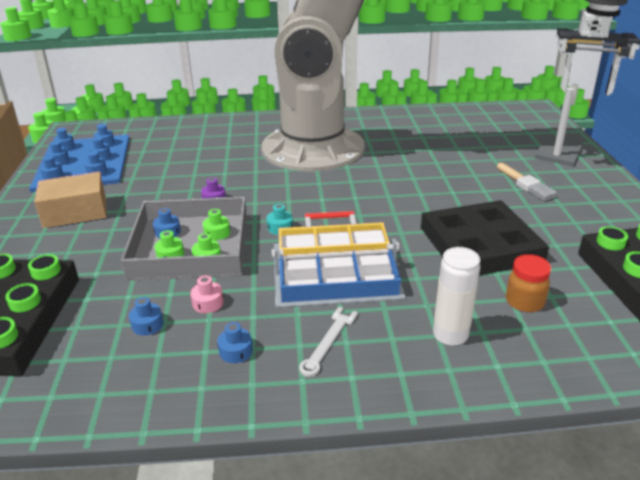

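The top view shows three green bits in the bin at (399,238), (428,242) and (398,275), with blue at (441,276). The green cups in the side racks, the pink, turquoise and purple pieces, and the two blue spares at (361,147) and (423,170) aren't part of the job. The yellow leaf is at (300,243), the bar at (302,271), the blue fixed half at (297,207) and the tray at (182,256).

```bash
cat > m.py <<'E'
from h import *
def blobs(d,lo,hi,amin=30):
    hsv=cv2.cvtColor(d["bgr"],cv2.COLOR_BGR2HSV); m=cv2.inRange(hsv,lo,hi)
    n,l,s,c=cv2.connectedComponentsWithStats(m); return [(c[i].round(1),s[i].tolist(),(l==i)) for i in range(1,n) if s[i][4]>=amin]
GREEN=((50,120,60),(70,255,255)); YEL=((20,120,100),(32,255,255)); BLUE=((100,120,50),(120,255,255)); 
def red(d):
    hsv=cv2.cvtColor(d["bgr"],cv2.COLOR_BGR2HSV); return cv2.inRange(hsv,(0,180,90),(6,255,255))|cv2.inRange(hsv,(174,180,90),(180,255,255))
E
python3 - <<'E'
from m import *
T=cam("top");S=cam("scene")
for n,d in(("top",T),("scene",S)):
    for c,s,m in blobs(d,*GREEN):
        if (n=="top" and 370<c[0]<470 and 210<c[1]<310) or(n=="scene" and 120<c[0]<250 and 200<c[1]<280): print(n,"green",c,s,onz(d,[c],.03).round(3))
    m=red(d); k,l,s,c=cv2.connectedComponentsWithStats(m)
    for i in range(1,k):
        if s[i][4]>40:
            pts=np.argwhere(l==i)[:,::-1]; r=cv2.minAreaRect(pts.astype(np.float32)); print(n,"red",c[i],s[i],r,onz(d,[c[i]],.05).round(3))
    for nm,C in(("yel",YEL),("blue",BLUE)):
        for c,s,mm in blobs(d,*C,100):
            if s[0]>230 and s[0]+s[2]<410: print(n,nm,c,s, onz(d,cv2.boxPoints(cv2.minAreaRect(np.argwhere(mm)[:,::-1].astype(np.float32))),.05 if nm=="yel" else .042).round(3).tolist())
a=cv2.resize(T["bgr"][180:310,240:475],None,fx=3.4,fy=3.4,interpolation=cv2.INTER_CUBIC);cv2.imwrite("pics/c1.png",a)
a=cv2.resize(T["bgr"][200:310,130:235],None,fx=5,fy=5,interpolation=cv2.INTER_CUBIC);cv2.imwrite("pics/c2.png",a)
E
```

```text
top green [396.8 238.9] [387, 227, 23, 23, 345] [[ 0.508 -0.245  0.03 ]]
top green [425.1 243.1] [416, 232, 20, 22, 274] [[ 0.49  -0.316  0.03 ]]
top green [394.2 274.9] [386, 264, 18, 22, 260] [[ 0.416 -0.226  0.03 ]]
top red [163.23553719 183.67768595] [151 172  25  24 484] ((163.0, 183.5), (23.0, 24.0), 90.0) [[0.706 0.345 0.05 ]]
top red [302.48863636 271.26136364] [283 268  40   8 176] ((302.5243835449219, 271.21954345703125), (4.969419002532959, 39.20319366455078), 83.6598129272461) [[0.443 0.003 0.05 ]]
top yel [300.8 239.1] [257, 223, 87, 37, 476] [[0.558, 0.11, 0.05], [0.559, -0.105, 0.05], [0.481, -0.103, 0.05], [0.481, 0.108, 0.05]]
top blue [360.6 147.3] [351, 136, 21, 23, 376] [[0.797, -0.159, 0.042], [0.793, -0.212, 0.042], [0.73, -0.204, 0.042], [0.734, -0.152, 0.042]]
top blue [296.8 198.7] [255, 185, 86, 38, 523] [[0.666, 0.111, 0.042], [0.664, -0.108, 0.042], [0.576, -0.106, 0.042], [0.578, 0.11, 0.042]]
scene green [211.9 234.5] [192, 210, 38, 45, 968] [[ 0.462 -0.239  0.03 ]]
scene green [168.8 246. ] [155, 231, 29, 26, 509] [[ 0.495 -0.322  0.03 ]]
scene red [329.53623188 215.11594203] [313 213  34   5  69] ((329.46923828125, 215.05386352539062), (2.236067771911621, 33.128204345703125), 86.05481719970703) [[0.445 0.006 0.05 ]]
scene red [531.0136646  268.14782609] [514 255  35  28 805] ((531.0, 268.5), (27.0, 34.0), 90.0) [[0.668 0.353 0.05 ]]
scene yel [333.6 237.3] [279, 223, 109, 32, 1225] [[0.483, -0.101, 0.05], [0.48, 0.118, 0.05], [0.575, 0.104, 0.05], [0.576, -0.1, 0.05]]
scene blue [340.8 286.8] [280, 251, 121, 50, 2023] [[0.577, -0.103, 0.042], [0.575, 0.125, 0.042], [0.704, 0.105, 0.042], [0.704, -0.102, 0.042]]
```

View pics/c1.png

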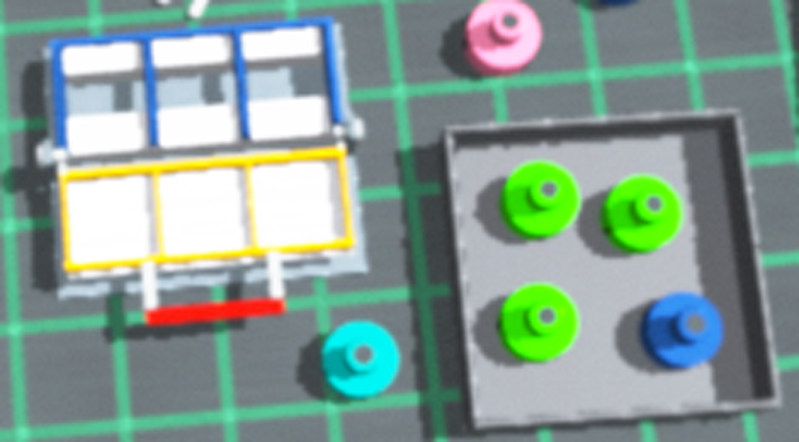

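View pics/c2.png

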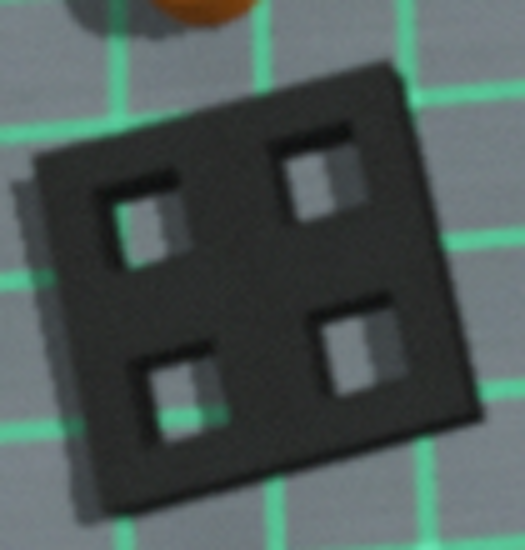

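The crops confirm three green bits. Their grey spigot dots are at about (401.2,235.9), (432.1,240.6) and (400.6,273.5) in the top view. The blue one, not wanted, is at (444,275). The tray holes are at about (158.6,244.4), (194,234.6), (166,278.6) and (201.8,269.4).

```bash
python3 - <<'E'
from m import *
T=cam("top");S=cam("scene")
print("dots",onz(T,[(401.2,235.9),(432.1,240.6),(400.6,273.5),(444.4,275)],.059).round(4).tolist())
for d,b in((T,(370,470,210,310)),(S,(120,250,195,280))):
    for c,s,m in blobs(d,(38,100,50),(78,255,255)):
        if b[0]<c[0]<b[1] and b[2]<c[1]<b[3]: print("cup",c,s,onz(d,[c],.035).round(4).tolist())
h=onz(T,[(158.6,244.4),(194,234.6),(166,278.6),(201.8,269.4)],.04);print("holes",h.round(4).tolist(),h.mean(0), [np.linalg.norm(h[a]-h[b]).round(4) for a,b in((0,1),(2,3),(0,2),(1,3))])
# hinge-side yellow edge, blue far edge, per column -> line
for nm,C,z in(("yel",YEL,.05),("blue",BLUE,.042)):
    m=[x for x in blobs(T,*C,100) if 250<x[1][0]<260][0][2]
    cols=np.arange(265,335); e=np.array([(c,np.argmax(m[:,c])-.5) for c in cols if m[:,c].any()])
    P=onz(T,e,z); k=np.polyfit(P[:,1],P[:,0],1); print(nm,"far edge x at y=.0025:",np.polyval(k,.0025),"slope",k[0])
    e=np.array([(c,len(m)-.5-np.argmax(m[::-1,c])) for c in cols if m[:,c].any()])
    P=onz(T,e,z); k=np.polyfit(P[:,1],P[:,0],1); print(nm,"near edge x",np.polyval(k,.0025),"slope",k[0])
# bar height by triangulation
for z in(.03,.04,.05,.06): print(z,onz(T,[(302.49,271.26)],z)[0].round(4),onz(S,[(329.54,215.1)],z)[0].round(4))
E
```

```text
dots [[0.508, -0.2505, 0.059], [0.4889, -0.3262, 0.059], [0.4141, -0.236, 0.059], [0.4002, -0.3434, 0.059]]
cup [398.  238.6] [387, 227, 24, 24, 419] [[0.507, -0.247, 0.035]]
cup [427.8 242.9] [416, 232, 25, 23, 422] [[0.4888, -0.3217, 0.035]]
cup [397.5 274.6] [386, 263, 24, 24, 425] [[0.4152, -0.2332, 0.035]]
cup [211.6 234.4] [191, 209, 39, 47, 1043] [[0.4695, -0.2381, 0.035]]
cup [168.7 245.3] [155, 230, 29, 27, 569] [[0.5004, -0.3213, 0.035]]
holes [[0.5471, 0.3624, 0.04], [0.5643, 0.2708, 0.04], [0.4575, 0.3453, 0.04], [0.4727, 0.2543, 0.04]] [0.51039642 0.30823291 0.04      ] [np.float64(0.0932), np.float64(0.0922), np.float64(0.0912), np.float64(0.0931)]
yel far edge x at y=.0025: 0.5579847294646482 slope -0.0004071325861784735
yel near edge x 0.4838358457446396 slope -0.01286223009257225
blue far edge x at y=.0025: 0.6649627989590676 slope 0.0018443491090089797
blue near edge x 0.6508413977946668 slope -0.019391096105471108
0.03 [0.4465 0.0033 0.03  ] [0.4124 0.0086 0.03  ]
0.04 [0.445  0.0033 0.04  ] [0.4287 0.0071 0.04  ]
0.05 [0.4434 0.0033 0.05  ] [0.4449 0.0056 0.05  ]
0.06 [0.4419 0.0033 0.06  ] [0.4612 0.0041 0.06  ]
```

Request:
{"op": "play_rows", "data": {
  "rot": [
    [0, 0, 8],
    [0, 0, 8],
    [0, 0, 8],
    [0, 0, 8],
    [0, 0, 8],
    [0, 0, 8],
    [0, 0, 8],
    [0, 0, 8],
    [0, 0, 8],
    [0, 0, 1.2]
  ],
  "xyz": [
    [0, 0, 0],
    [0, 0, 0],
    [0, 0, 0],
    [0, 0, 0],
    [0, 0, 0],
    [0, 0, 0],
    [0, 0, 0],
    [0, 0, 0],
    [0, 0, 0],
    [0, 0, 0]
  ],
  "claw": [0.5, 0.5, 0.5, 0.5, 0.5, 0.5, 0.5, 0.5, 0.5, 0.5],
  "grip_force": 30
}}

```text
t: 1.3
tcp_pos: [0.1947, 0.6462, 0.2053]
tcp_rot: [0.708, 0.706, -0.0, 0.0]
ft_force: [-0.2, 1.3, -0.4]
finger_gap: 0.0468
gripper_force: 0.0
```

Request:
{"op": "play_rows", "data": {
  "rot": [
    [0, 0, 0],
    [0, 0, 0],
    [0, 0, 0],
    [0, 0, 0],
    [0, 0, 0],
    [0, 0, 0],
    [0, 0, 0],
    [0, 0, 0],
    [0, 0, 0],
    [0, 0, 0]
  ],
  "xyz": [
    [-0.04, 0.05, 0],
    [-0.045, 0.05, 0],
    [-0.045, 0.05, 0],
    [-0.045, 0.05, 0],
    [-0.045, 0.05, 0],
    [-0.045, 0.05, 0],
    [-0.045, 0.01, 0],
    [-0.045, 0, 0],
    [-0.045, 0, 0],
    [-0.045, 0, 0]
  ],
  "claw": [0.5, 0.5, 0.5, 0.5, 0.5, 0.5, 0.5, 0.5, 0.5, 0.5]
}}

```text
t: 2.3
tcp_pos: [0.4297, 0.2659, 0.2054]
tcp_rot: [0.706, 0.709, 0.0, 0.0]
ft_force: [0.6, -0.1, 1.1]
finger_gap: 0.0467
gripper_force: 0.0
```

```bash
python3 - <<'E'
from m import *
T=cam("top"); hsv=cv2.cvtColor(T["bgr"],cv2.COLOR_BGR2HSV)
sat=hsv[:,:,1].astype(float)
for u,v in((401,236),(432,240),(400,273)):
    p=sat[v-5:v+6,u-5:u+6]; w=np.clip(200-p,0,None); yy,xx=np.mgrid[v-5:v+6,u-5:u+6]
    w[p>170]=0
    c=((w*xx).sum()/w.sum(),(w*yy).sum()/w.sum()); print(np.round(c,2),(w>0).sum(),onz(T,[c],.059).round(4))
print(robot.read_state()["tcp_pos"])
E
```

```text
[400.98 235.1 ] 21 [[ 0.5101 -0.2502  0.059 ]]
[432.15 239.25] 25 [[ 0.4923 -0.3269  0.059 ]]
[400.48 272.42] 24 [[ 0.4168 -0.2361  0.059 ]]
[0.43015434 0.25864412 0.20549336]
```

Request:
{"op": "play_rows", "data": {
  "rot": [
    [0, 0, 0],
    [0, 0, 0],
    [0, 0, 0],
    [0, 0, 0],
    [0, 0, 0],
    [0, 0, 0],
    [0, 0, 0],
    [0, 0, 0],
    [0, 0, 0],
    [0, 0, 0]
  ],
  "xyz": [
    [-0.045, 0.02, 0],
    [-0.045, 0.02, 0],
    [-0.045, 0.02, 0],
    [-0.045, 0.019, 0],
    [-0.045, 0, 0],
    [-0.045, 0, 0],
    [-0.045, 0, 0],
    [-0.045, 0, 0],
    [-0.045, 0, 0],
    [-0.045, 0, 0]
  ],
  "claw": [0.5, 0.5, 0.5, 0.5, 0.5, 0.5, 0.5, 0.5, 0.5, 0.5]
}}

```text
t: 3.35
tcp_pos: [0.5089, -0.1838, 0.2057]
tcp_rot: [0.705, 0.709, 0.0, 0.0]
ft_force: [0.7, -0.8, -0.6]
finger_gap: 0.0468
gripper_force: 0.0
```

Request:
{"op": "play_rows", "data": {
  "rot": [
    [0, 0, 0],
    [0, 0, 0],
    [0, 0, 0]
  ],
  "xyz": [
    [-0.045, 0, 0.02],
    [0, 0, 0.0],
    [0, 0, 0]
  ],
  "claw": [0.5, 0.5, 0.5]
}}

```text
t: 3.65
tcp_pos: [0.5084, -0.2282, 0.185]
tcp_rot: [0.707, 0.707, -0.001, -0.0]
ft_force: [0.5, 1.0, -0.2]
finger_gap: 0.0472
gripper_force: 0.0
```

Request:
{"op": "play_rows", "data": {
  "rot": [
    [0, 0, 0],
    [0, 0, 0],
    [0, 0, 0],
    [0, 0, 0],
    [0, 0, 0],
    [0, 0, 0],
    [0, 0, 0],
    [0, 0, 0],
    [0, 0, 0],
    [0, 0, 0]
  ],
  "xyz": [
    [-0.021, 0.001, 0],
    [0, 0, 0.04],
    [0, 0, 0.04],
    [0, 0, 0.03],
    [0, 0, 0.02],
    [0, 0, 0.016],
    [0, 0, 0],
    [0, 0, 0],
    [0, 0, 0],
    [0, 0, 0]
  ],
  "claw": [0.5, 0.5, 0.5, 0.5, 0.5, 0.5, 0.5, 0.5, 1, 1],
  "grip_force": 35
}}

```text
t: 4.65
tcp_pos: [0.5107, -0.2481, 0.0405]
tcp_rot: [0.707, 0.707, 0.0, 0.001]
ft_force: [0.0, -0.5, 0.4]
finger_gap: 0.034
gripper_force: 0.0
```

Request:
{"op": "play_rows", "data": {
  "rot": [
    [0, 0, 0],
    [0, 0, 0],
    [0, 0, 0],
    [0, 0, 0],
    [0, 0, 0],
    [0, 0, 0],
    [0, 0, 0],
    [0, 0, 0],
    [0, 0, 0],
    [0, 0, 0]
  ],
  "xyz": [
    [0, 0, 0],
    [0, 0, 0],
    [0, 0, 0],
    [0, 0, -0.02],
    [0, 0, -0.04],
    [0, 0, -0.04],
    [0, 0, -0.02],
    [0, 0, 0],
    [0, 0, 0],
    [0, 0, 0]
  ],
  "claw": [1, 1, 1, 1, 1, 1, 1, 1, 1, 1]
}}

```text
t: 5.65
tcp_pos: [0.5094, -0.2477, 0.1582]
tcp_rot: [0.707, 0.707, -0.0, -0.001]
ft_force: [-0.3, -0.1, -3.3]
finger_gap: 0.0252
gripper_force: 35.0
```

```bash
python3 - <<'E'
from m import *
print(robot.read_state()["finger_gap"],robot.read_state()["tcp_pos"])
T=cam("top");S=cam("scene")
cv2.imwrite("pics/g1.png",np.hstack([cv2.resize(T["bgr"][180:320,330:480],(400,373)),cv2.resize(S["bgr"][110:270,110:280],(396,373))]))
E
```

```text
0.02519040819424905 [ 0.5093626  -0.24766764  0.15822148]
```

View pics/g1.png

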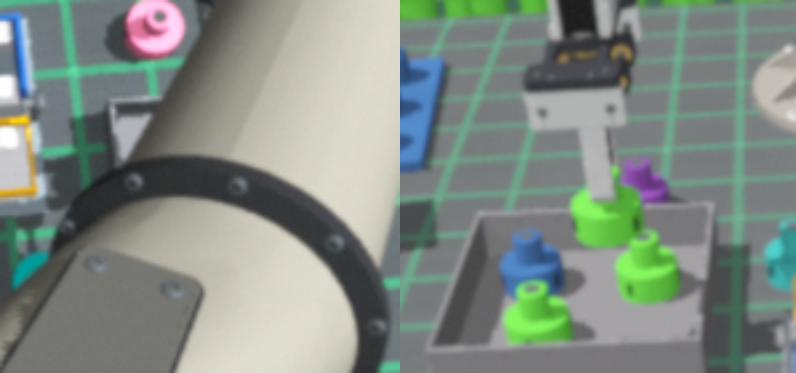

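The bit is held by its spigot; the scene view shows the green cup hanging under the finger at about (606,222) in the crop. Next I'll measure its sideways offset in the grip.

```bash
cat > side.py <<'E'
from m import *
def side(umin=0,umax=640,vmin=0,vmax=480):
    """y of the cup held in the gripper, from silhouette midline in scene view"""
    S=cam("scene");p=robot.read_state()["tcp_pos"]; bz=p[2]-.0405+.005
    u0=proj(S,[p[0],p[1],bz+.014])[0]
    hsv=cv2.cvtColor(S["bgr"],cv2.COLOR_BGR2HSV); m=cv2.inRange(hsv,(38,80,40),(80,255,255))
    r=int(round(u0[1])); out=[]
    for v in range(r-4,r+5):
        c=int(round(u0[0])); 
        if not m[v,c]: continue
        a=c
        while m[v,a-1]: a-=1
        b=c
        while m[v,b+1]: b+=1
        c0,vv=ray(S,[((a+b)/2,v)]); y=(c0+vv[0]*((p[0]-c0[0])/vv[0,0])); out.append((b-a+1,round(y[1],4),round(y[2],3)))
    return p,u0,out
if __name__=="__main__":
    for x in side(): print(x)
E
python3 side.py
```

```text
[ 0.50945588 -0.24802042  0.15845943]
[198.79163285 201.15456377]
[(30, np.float64(-0.2493), np.float64(0.146)), (30, np.float64(-0.2496), np.float64(0.144)), (31, np.float64(-0.2489), np.float64(0.142)), (30, np.float64(-0.2483), np.float64(0.139)), (30, np.float64(-0.2485), np.float64(0.137)), (30, np.float64(-0.2488), np.float64(0.135)), (30, np.float64(-0.2491), np.float64(0.133)), (31, np.float64(-0.2484), np.float64(0.131)), (30, np.float64(-0.2477), np.float64(0.129))]
```

Request:
{"op": "play_rows", "data": {
  "rot": [
    [0, 0, 0],
    [0, 0, 0],
    [0, 0, 0],
    [0, 0, 0],
    [0, 0, 0],
    [0, 0, 0],
    [0, 0, 0],
    [0, 0, 0],
    [0, 0, 0],
    [0, 0, 0]
  ],
  "xyz": [
    [0.025, 0.003, 0],
    [0.04, 0.003, 0],
    [0.04, 0.003, 0],
    [0.04, 0.003, 0],
    [0.04, 0, 0],
    [0.04, 0, 0],
    [0.04, 0, 0],
    [0.035, 0, 0],
    [0.02, 0, 0],
    [0, 0, 0]
  ],
  "claw": [1, 1, 1, 1, 1, 1, 1, 1, 1, 1]
}}

```text
t: 6.8
tcp_pos: [0.5215, 0.075, 0.1588]
tcp_rot: [0.705, 0.709, -0.0, -0.0]
ft_force: [-0.3, -0.1, -3.0]
finger_gap: 0.0253
gripper_force: 35.0
```

Request:
{"op": "play_rows", "data": {
  "rot": [
    [0, 0, 0],
    [0, 0, 0],
    [0, 0, 0]
  ],
  "xyz": [
    [0, 0, 0.02],
    [0, 0, 0.02],
    [0, 0, 0]
  ],
  "claw": [1, 1, 1]
}}

```text
t: 7.1
tcp_pos: [0.5203, 0.0708, 0.1173]
tcp_rot: [0.707, 0.707, -0.002, -0.001]
ft_force: [-0.8, 0.3, -1.7]
finger_gap: 0.0256
gripper_force: 35.0
```

```bash
python3 side.py; python3 -c "
from m import *
s=robot.read_state();print(s['finger_gap'],s['ft_force'])"
```

```text
[0.52111721 0.07073373 0.11862139]
[366.66216035 212.92789147]
[(30, np.float64(0.0702), np.float64(0.106)), (30, np.float64(0.0702), np.float64(0.104)), (29, np.float64(0.0713), np.float64(0.101)), (29, np.float64(0.0713), np.float64(0.099)), (29, np.float64(0.0714), np.float64(0.097)), (30, np.float64(0.0724), np.float64(0.095)), (29, np.float64(0.0715), np.float64(0.092)), (27, np.float64(0.0716), np.float64(0.09)), (27, np.float64(0.0717), np.float64(0.088))]
0.025439240826759087 [-0.26551762 -0.16006408 -2.67509411]
```

Request:
{"op": "play_rows", "data": {
  "rot": [
    [0, 0, 0],
    [0, 0, 0],
    [0, 0, 0],
    [0, 0, 0],
    [0, 0, 0],
    [0, 0, 0],
    [0, 0, 0],
    [0, 0, 0],
    [0, 0, 0]
  ],
  "xyz": [
    [0.001, 0.0005, 0.015],
    [0, 0, 0.015],
    [0, 0, 0.01],
    [0, 0, 0.005],
    [0, 0, 0.001],
    [0, 0, 0],
    [0, 0, 0],
    [0, 0, 0],
    [0, 0, 0]
  ],
  "claw": [1, 1, 1, 1, 1, 1, 0.5, 0.5, 0.5]
}}

```text
t: 8.05
tcp_pos: [0.5227, 0.073, 0.0739]
tcp_rot: [0.707, 0.707, 0.0, 0.0]
ft_force: [-0.5, -0.2, 0.3]
finger_gap: 0.0457
gripper_force: 0.0
```

Request:
{"op": "play_rows", "data": {
  "rot": [
    [0, 0, 0],
    [0, 0, 0],
    [0, 0, 0],
    [0, 0, 0],
    [0, 0, 0],
    [0, 0, 0],
    [0, 0, 0],
    [0, 0, 0],
    [0, 0, 0],
    [0, 0, 0]
  ],
  "xyz": [
    [0, 0, -0.02],
    [0, 0, -0.04],
    [0, 0, -0.04],
    [-0.03, 0, -0.01],
    [-0.04, 0, 0],
    [-0.04, 0, 0],
    [-0.04, 0, 0],
    [-0.04, -0.01, 0],
    [-0.04, -0.01, 0],
    [-0.04, -0.01, 0]
  ],
  "claw": [0.5, 0.5, 0.5, 0.5, 0.5, 0.5, 0.5, 0.5, 0.5, 0.5]
}}

```text
t: 9.05
tcp_pos: [0.492, -0.1986, 0.1838]
tcp_rot: [0.707, 0.707, 0.0, 0.0]
ft_force: [0.4, 0.7, -0.4]
finger_gap: 0.0471
gripper_force: 0.0
```

Request:
{"op": "play_rows", "data": {
  "rot": [
    [0, 0, 0],
    [0, 0, 0],
    [0, 0, 0],
    [0, 0, 0],
    [0, 0, 0],
    [0, 0, 0]
  ],
  "xyz": [
    [-0.04, 0, 0],
    [-0.04, 0, 0],
    [-0.04, 0, 0],
    [-0.01, 0, 0],
    [0, 0, 0],
    [0, 0, 0]
  ],
  "claw": [0.5, 0.5, 0.5, 0.5, 0.5, 0.5]
}}

```text
t: 9.65
tcp_pos: [0.4926, -0.3263, 0.1834]
tcp_rot: [0.707, 0.707, 0.0, -0.0]
ft_force: [-0.0, -0.2, 0.7]
finger_gap: 0.0471
gripper_force: 0.0
```

```bash
python3 - <<'E'
from m import *
print(robot.read_state()["tcp_pos"])
T=cam("top");S=cam("scene")
for n,d in(("T",T),("S",S)):
  for c,s,m in blobs(d,(38,100,50),(78,255,255)):
    if 120<c[0]<470 and 180<c[1]<310:print(n,c,s,onz(d,[c],.035)[0].round(3),onz(d,[c],.065)[0].round(3))
cv2.imwrite("pics/p1.png",np.hstack([cv2.resize(T["bgr"][180:280,240:350],(400,364)),cv2.resize(S["bgr"][180:310,110:410],(400,364))]))
E
```

```text
[ 0.49261243 -0.3263286   0.18335086]
T [205.  238.9] [1, 80, 580, 400, 20679] [0.552 0.244 0.035] [0.544 0.238 0.065]
T [182.  209.2] [181, 200, 3, 19, 56] [0.637 0.301 0.035] [0.627 0.293 0.065]
T [272.7 241.6] [261, 231, 24, 22, 398] [0.529 0.072 0.035] [0.522 0.07  0.065]
T [319.7 297.1] [299, 275, 54, 36, 314] [ 0.377 -0.033  0.035] [ 0.375 -0.032  0.065]
T [168.1 282.9] [161, 281, 15, 5, 54] [0.447 0.342 0.035] [0.442 0.332 0.065]
S [215.9 226. ] [203, 209, 27, 31, 619] [ 0.438 -0.231  0.035] [ 0.486 -0.225  0.065]
S [367.  229.7] [353, 214, 29, 29, 628] [0.485 0.078 0.035] [0.531 0.071 0.065]
S [168.7 245.3] [155, 230, 29, 27, 569] [ 0.5   -0.321  0.035] [ 0.546 -0.311  0.065]
```

View pics/p1.png

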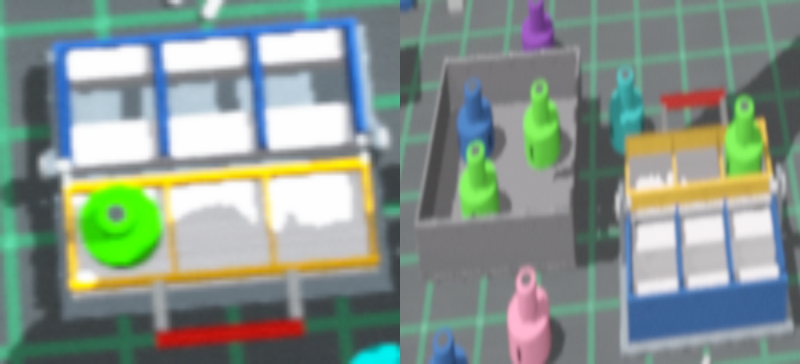

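The first bit is seated in the left pocket at about (272.7,241.6) in the top view. The other two are unmoved in the bin. Picking the second.

Request:
{"op": "play_rows", "data": {
  "rot": [
    [0, 0, 0],
    [0, 0, 0],
    [0, 0, 0],
    [0, 0, 0],
    [0, 0, 0],
    [0, 0, 0],
    [0, 0, 0],
    [0, 0, 0],
    [0, 0, 0],
    [0, 0, 0]
  ],
  "xyz": [
    [0.001, -0.001, 0.03],
    [0, 0, 0.04],
    [0, 0, 0.04],
    [0, 0, 0.02],
    [0, 0, 0.013],
    [0, 0, 0],
    [0, 0, 0],
    [0, 0, 0],
    [0, 0, 0],
    [0, 0, 0]
  ],
  "claw": [0.5, 0.5, 0.5, 0.5, 0.5, 0.5, 0.5, 1, 1, 1]
}}

```text
t: 10.75
tcp_pos: [0.4918, -0.3262, 0.0412]
tcp_rot: [0.707, 0.707, 0.0, 0.0]
ft_force: [-2.4, -0.2, 2.0]
finger_gap: 0.0265
gripper_force: 1.4
```

Request:
{"op": "play_rows", "data": {
  "rot": [
    [0, 0, 0],
    [0, 0, 0],
    [0, 0, 0],
    [0, 0, 0],
    [0, 0, 0],
    [0, 0, 0],
    [0, 0, 0],
    [0, 0, 0],
    [0, 0, 0],
    [0, 0, 0]
  ],
  "xyz": [
    [0, 0, 0],
    [0, 0, 0],
    [0, 0, -0.02],
    [0, 0, -0.04],
    [0, 0, -0.04],
    [0, 0, -0.02],
    [0.02, 0, 0],
    [0.04, 0.005, 0],
    [0.04, 0.005, 0],
    [0.04, 0.005, 0]
  ],
  "claw": [1, 1, 1, 1, 1, 1, 1, 1, 1, 1]
}}

```text
t: 11.75
tcp_pos: [0.5063, -0.1847, 0.1606]
tcp_rot: [0.707, 0.707, 0.0, -0.0]
ft_force: [1.2, 0.1, -2.5]
finger_gap: 0.0252
gripper_force: 35.0
```

Request:
{"op": "play_rows", "data": {
  "rot": [
    [0, 0, 0],
    [0, 0, 0],
    [0, 0, 0],
    [0, 0, 0],
    [0, 0, 0],
    [0, 0, 0],
    [0, 0, 0]
  ],
  "xyz": [
    [0.04, 0.005, 0],
    [0.04, 0.005, 0],
    [0.04, 0.005, 0],
    [0, 0, 0.02],
    [0, 0, 0.02],
    [0, 0, 0],
    [0, 0, 0]
  ],
  "claw": [1, 1, 1, 1, 1, 1, 1]
}}

```text
t: 12.45
tcp_pos: [0.5213, -0.0666, 0.1208]
tcp_rot: [0.707, 0.707, -0.0, -0.0]
ft_force: [0.0, 0.1, -0.6]
finger_gap: 0.0259
gripper_force: 3.5
```

```bash
python3 side.py; python3 -c "
from m import *
s=robot.read_state();print(s['finger_gap'],s['ft_force'])"
```

```text
[ 0.52169101 -0.06667295  0.12124623]
[295.71477949 215.89095937]
[(30, np.float64(-0.0649), np.float64(0.108)), (30, np.float64(-0.0649), np.float64(0.106)), (29, np.float64(-0.066), np.float64(0.104)), (29, np.float64(-0.0661), np.float64(0.102)), (29, np.float64(-0.0661), np.float64(0.099)), (29, np.float64(-0.0662), np.float64(0.097)), (29, np.float64(-0.0663), np.float64(0.095)), (30, np.float64(-0.0654), np.float64(0.093)), (29, np.float64(-0.0645), np.float64(0.09))]
0.02563938812674609 [ 0.17092359 -0.33618966 -2.74015918]
```

Request:
{"op": "play_rows", "data": {
  "rot": [
    [0, 0, 0],
    [0, 0, 0],
    [0, 0, 0],
    [0, 0, 0],
    [0, 0, 0],
    [0, 0, 0]
  ],
  "xyz": [
    [0, 0, 0],
    [0, 0, 0.015],
    [0, 0, 0.015],
    [0, 0, 0.01],
    [0, 0, 0],
    [0, 0, 0]
  ],
  "claw": [1, 1, 1, 1, 1, 1],
  "grip_force": 40
}}

```text
t: 13.1
tcp_pos: [0.5212, -0.0665, 0.0801]
tcp_rot: [0.707, 0.707, -0.001, -0.0]
ft_force: [-0.4, 0.9, -2.1]
finger_gap: 0.0252
gripper_force: 40.0
```

Request:
{"op": "play_rows", "data": {
  "rot": [
    [0, 0, 0],
    [0, 0, 0],
    [0, 0, 0],
    [0, 0, 0],
    [0, 0, 0],
    [0, 0, 0]
  ],
  "xyz": [
    [0, 0, 0.005],
    [0, 0, 0.003],
    [0, 0, 0],
    [0, 0, 0],
    [0, 0, 0],
    [0, 0, 0]
  ],
  "claw": [1, 1, 1, 0.5, 0.5, 0.5]
}}

```text
t: 13.7
tcp_pos: [0.5217, -0.0661, 0.0727]
tcp_rot: [0.707, 0.707, 0.0, 0.0]
ft_force: [0.5, -0.1, 0.2]
finger_gap: 0.0451
gripper_force: 0.0
```

Request:
{"op": "play_rows", "data": {
  "rot": [
    [0, 0, 0],
    [0, 0, 0],
    [0, 0, 0],
    [0, 0, 0],
    [0, 0, 0],
    [0, 0, 0],
    [0, 0, 0],
    [0, 0, 0],
    [0, 0, 0],
    [0, 0, 0]
  ],
  "xyz": [
    [0, 0, -0.02],
    [0, 0, -0.04],
    [0, 0, -0.04],
    [-0.02, -0.02, -0.01],
    [-0.03, -0.02, 0],
    [-0.04, -0.02, 0],
    [-0.04, -0.02, 0],
    [-0.04, -0.025, 0],
    [0, 0, 0],
    [0, 0, 0]
  ],
  "claw": [0.5, 0.5, 0.5, 0.5, 0.5, 0.5, 0.5, 0.5, 0.5, 0.5]
}}

```text
t: 14.7
tcp_pos: [0.4161, -0.2369, 0.1827]
tcp_rot: [0.708, 0.706, 0.0, 0.0]
ft_force: [0.4, 0.7, 0.2]
finger_gap: 0.0469
gripper_force: 0.0
```

```bash
python3 - <<'E'
from m import *
print(robot.read_state()["tcp_pos"])
T=cam("top");S=cam("scene")
for n,d in(("T",T),("S",S)):
  for c,s,m in blobs(d,(38,100,50),(78,255,255)):
    if 120<c[0]<470 and 180<c[1]<310:print(n,c,s,onz(d,[c],.035)[0].round(3),onz(d,[c],.065)[0].round(3))
E
```

```text
[ 0.41609947 -0.23692849  0.18271021]
T [228.8 263.1] [1, 80, 580, 400, 26515] [0.483 0.187 0.035] [0.478 0.182 0.065]
T [182.  209.2] [181, 200, 3, 19, 56] [0.637 0.301 0.035] [0.627 0.293 0.065]
T [327.3 237.4] [317, 227, 22, 22, 394] [ 0.527 -0.067  0.035] [ 0.52  -0.066  0.065]
T [272.7 241.7] [261, 231, 24, 22, 397] [0.528 0.072 0.035] [0.521 0.07  0.065]
T [406.3 265.8] [399, 255, 16, 23, 277] [ 0.435 -0.258  0.035] [ 0.431 -0.251  0.065]
T [168.2 282.8] [161, 281, 15, 5, 53] [0.447 0.342 0.035] [0.443 0.332 0.065]
T [399.9 309.8] [398, 306, 5, 10, 30] [ 0.328 -0.227  0.035] [ 0.326 -0.221  0.065]
S [198.5 231.8] [185, 215, 28, 31, 642] [ 0.457 -0.266  0.035] [ 0.504 -0.258  0.065]
S [367.  229.8] [353, 214, 29, 29, 626] [0.486 0.078 0.035] [0.532 0.071 0.065]
S [297.5 233.7] [284, 218, 28, 29, 630] [ 0.485 -0.064  0.035] [ 0.531 -0.065  0.065]
```

Two bits are seated. The third has been knocked about 4 cm, to about (198.5,231.8) in the scene view, and its blob size shows it still standing. New estimate is (0.435,-0.270).

Request:
{"op": "play_rows", "data": {
  "rot": [
    [0, 0, 0],
    [0, 0, 0],
    [0, 0, 0],
    [0, 0, 0],
    [0, 0, 0],
    [0, 0, 0],
    [0, 0, 0],
    [0, 0, 0],
    [0, 0, 0],
    [0, 0, 0]
  ],
  "xyz": [
    [-0.032, 0.019, 0],
    [0, 0, 0.04],
    [0, 0, 0.04],
    [0, 0, 0.03],
    [0, 0, 0.02],
    [0, 0, 0.012],
    [0, 0, 0],
    [0, 0, 0],
    [0, 0, 0],
    [0, 0, 0]
  ],
  "claw": [0.4, 0.4, 0.4, 0.4, 0.4, 0.4, 0.4, 0.4, 1, 1]
}}

```text
t: 15.8
tcp_pos: [0.4362, -0.2681, 0.0414]
tcp_rot: [0.707, 0.707, 0.0, 0.001]
ft_force: [0.3, -0.0, -0.4]
finger_gap: 0.0437
gripper_force: 0.0
```

Request:
{"op": "play_rows", "data": {
  "rot": [
    [0, 0, 0],
    [0, 0, 0],
    [0, 0, 0],
    [0, 0, 0],
    [0, 0, 0],
    [0, 0, 0],
    [0, 0, 0],
    [0, 0, 0],
    [0, 0, 0],
    [0, 0, 0]
  ],
  "xyz": [
    [0, 0, 0],
    [0, 0, 0],
    [0, 0, 0],
    [0, 0, -0.02],
    [0, 0, -0.04],
    [0, 0, -0.04],
    [0, 0, -0.02],
    [0, 0, 0],
    [0, 0, 0],
    [0, 0, 0]
  ],
  "claw": [1, 1, 1, 1, 1, 1, 1, 1, 1, 1]
}}

```text
t: 16.8
tcp_pos: [0.4349, -0.2677, 0.1593]
tcp_rot: [0.707, 0.707, -0.0, -0.001]
ft_force: [-0.4, 0.7, -1.6]
finger_gap: 0.0247
gripper_force: 40.0
```

```bash
python3 side.py; python3 -c "
from m import *
s=robot.read_state();print(s['finger_gap'],s['ft_force'])"
```

```text
[ 0.4348145  -0.26781891  0.15931759]
[192.02816302 182.58613004]
[(29, np.float64(-0.2688), np.float64(0.146)), (28, np.float64(-0.2701), np.float64(0.144)), (28, np.float64(-0.2704), np.float64(0.142)), (29, np.float64(-0.2697), np.float64(0.139)), (29, np.float64(-0.27), np.float64(0.137)), (29, np.float64(-0.2703), np.float64(0.135)), (29, np.float64(-0.2705), np.float64(0.133)), (28, np.float64(-0.2699), np.float64(0.13)), (28, np.float64(-0.2701), np.float64(0.128))]
0.025229510297139063 [ 0.36324668  0.53398583 -2.04599379]
```

Request:
{"op": "play_rows", "data": {
  "rot": [
    [0, 0, 0],
    [0, 0, 0],
    [0, 0, 0],
    [0, 0, 0],
    [0, 0, 0],
    [0, 0, 0],
    [0, 0, 0],
    [0, 0, 0],
    [0, 0, 0],
    [0, 0, 0]
  ],
  "xyz": [
    [0.02, 0.01, 0],
    [0.035, 0.012, 0],
    [0.04, 0.013, 0],
    [0.04, 0.013, 0],
    [0.04, 0.013, 0],
    [0.04, 0.013, 0],
    [0.0375, 0.0127, 0],
    [0.02, 0, 0.02],
    [0, 0, 0.02],
    [0, 0, 0]
  ],
  "claw": [1, 1, 1, 1, 1, 1, 1, 1, 1, 1]
}}

```text
t: 17.85
tcp_pos: [0.5202, 0.0046, 0.1177]
tcp_rot: [0.707, 0.708, -0.002, -0.001]
ft_force: [0.4, -0.1, -1.8]
finger_gap: 0.0251
gripper_force: 40.0
```

Request:
{"op": "play_rows", "data": {
  "rot": [
    [0, 0, 0],
    [0, 0, 0]
  ],
  "xyz": [
    [0, 0, 0],
    [0, 0, 0]
  ],
  "claw": [1, 1]
}}

```text
t: 18.05
tcp_pos: [0.5224, 0.0035, 0.1211]
tcp_rot: [0.707, 0.707, 0.0, 0.0]
ft_force: [0.9, 0.2, -2.7]
finger_gap: 0.025
gripper_force: 40.0
```

```bash
python3 side.py
```

```text
[0.52254412 0.00367706 0.12120283]
[332.2684912 214.0932516]
[(30, np.float64(0.0022), np.float64(0.109)), (30, np.float64(0.0022), np.float64(0.107)), (29, np.float64(0.0012), np.float64(0.105)), (28, np.float64(0.0022), np.float64(0.102)), (28, np.float64(0.0022), np.float64(0.1)), (27, np.float64(0.0031), np.float64(0.098)), (28, np.float64(0.0022), np.float64(0.095)), (29, np.float64(0.0031), np.float64(0.093)), (29, np.float64(0.0031), np.float64(0.091))]
```

Request:
{"op": "play_rows", "data": {
  "rot": [
    [0, 0, 0],
    [0, 0, 0],
    [0, 0, 0],
    [0, 0, 0],
    [0, 0, 0],
    [0, 0, 0],
    [0, 0, 0],
    [0, 0, 0],
    [0, 0, 0],
    [0, 0, 0]
  ],
  "xyz": [
    [0, -0.001, 0.01],
    [0, 0, 0.015],
    [0, 0, 0.01],
    [0, 0, 0.008],
    [0, 0, 0.005],
    [0, 0, 0],
    [0, 0, 0],
    [0, 0, 0],
    [0, 0, 0],
    [0, 0, 0]
  ],
  "claw": [1, 1, 1, 1, 1, 1, 1, 0.5, 0.5, 0.5]
}}

```text
t: 19.1
tcp_pos: [0.5214, 0.0045, 0.0728]
tcp_rot: [0.707, 0.707, 0.0, 0.0]
ft_force: [1.2, 0.3, -0.2]
finger_gap: 0.0448
gripper_force: 0.0
```

Request:
{"op": "play_rows", "data": {
  "rot": [
    [0, 0, 0],
    [0, 0, 0],
    [0, 0, 0],
    [0, 0, 0],
    [0, 0, 0],
    [0, 0, 0],
    [0, 0, 0]
  ],
  "xyz": [
    [0, 0, -0.02],
    [0, 0, -0.03],
    [0, 0, -0.03],
    [0, -0.04, 0],
    [0, -0.038, 0],
    [0, 0, 0],
    [0, 0, 0]
  ],
  "claw": [0.5, 0.5, 0.5, 0.5, 0.6, 0.6, 0.6]
}}

```text
t: 19.8
tcp_pos: [0.4431, 0.0052, 0.153]
tcp_rot: [0.707, 0.708, 0.001, -0.0]
ft_force: [1.0, 0.2, -0.1]
finger_gap: 0.0376
gripper_force: 0.0
```

```bash
python3 - <<'E'
from m import *
print(robot.read_state()["tcp_pos"])
T=cam("top");S=cam("scene")
for n,d in(("T",T),("S",S)):
  for c,s,m in blobs(d,(38,100,50),(78,255,255)):
    if 120<c[0]<470 and 180<c[1]<310:print(n,c,s,onz(d,[c],.065)[0].round(3))
cv2.imwrite("pics/p2.png",np.hstack([cv2.resize(T["bgr"][180:300,240:350],(400,436)),cv2.resize(S["bgr"][180:310,250:410],(400,436))]))
E
```

```text
[0.44311373 0.0051849  0.15295514]
T [298.7 279.3] [1, 80, 639, 400, 31997] [0.422 0.014 0.065]
T [309.1 182. ] [301, 181, 17, 3, 38] [ 0.669 -0.034  0.065]
T [283.7 183.9] [274, 183, 20, 3, 37] [0.67  0.031 0.065]
T [182.  209.2] [181, 200, 3, 19, 56] [0.627 0.293 0.065]
T [168.4 282.8] [161, 281, 15, 5, 52] [0.442 0.332 0.065]
S [367.  230.4] [353, 215, 30, 28, 597] [0.534 0.07  0.065]
S [331.9 232.4] [318, 217, 29, 28, 600] [0.534 0.002 0.065]
S [297.4 234.3] [284, 219, 28, 28, 598] [ 0.533 -0.065  0.065]
```

View pics/p2.png

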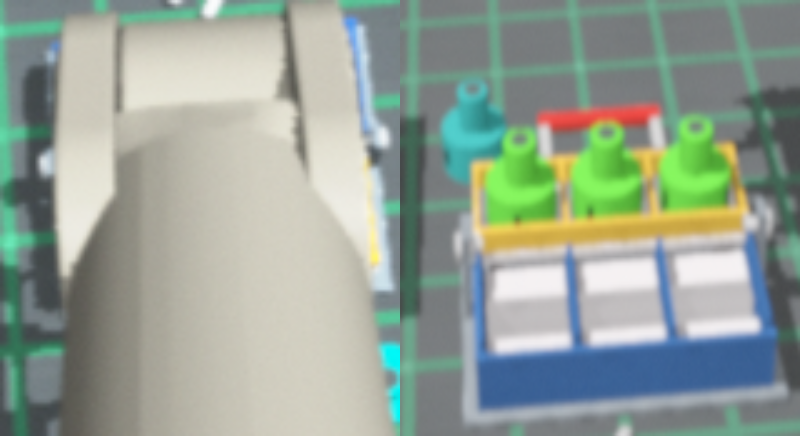

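All three green bits stand spigot up in the pockets, at (297,234), (332,232) and (367,230) in the scene view. Now for the bar.

Request:
{"op": "play_rows", "data": {
  "rot": [
    [0, 0, 0],
    [0, 0, 0],
    [0, 0, 0],
    [0, 0, 0],
    [0, 0, 0],
    [0, 0, 0],
    [0, 0, 0],
    [0, 0, 0],
    [0, 0, 0],
    [0, 0, 0]
  ],
  "xyz": [
    [-0.002, 0.0005, 0.03],
    [0, 0, 0.03],
    [0, 0, 0.03],
    [0, 0, 0.02],
    [0, 0, 0.012],
    [0, 0, 0],
    [0, 0, 0],
    [0, 0, 0],
    [0, 0, 0],
    [0, 0, 0]
  ],
  "claw": [0.6, 0.6, 0.6, 0.6, 0.6, 0.6, 1, 1, 1, 1],
  "grip_force": 40
}}

```text
t: 20.9
tcp_pos: [0.4419, 0.0026, 0.0306]
tcp_rot: [0.707, 0.707, -0.001, -0.001]
ft_force: [-7.9, -0.2, 12.3]
finger_gap: 0.0111
gripper_force: 40.0
```

Request:
{"op": "play_rows", "data": {
  "rot": [
    [0, 0, 0],
    [0, 0, 0],
    [0, 0, 0],
    [0, 0, 0]
  ],
  "xyz": [
    [0, 0, 0],
    [0, 0, 0],
    [0, 0, 0],
    [0, 0, 0]
  ],
  "claw": [1, 1, 1, 1]
}}

```text
t: 21.3
tcp_pos: [0.442, 0.0026, 0.0307]
tcp_rot: [0.707, 0.707, -0.001, -0.001]
ft_force: [-9.4, 0.1, 9.9]
finger_gap: 0.0109
gripper_force: 40.0
```

```bash
python3 - <<'E'
import numpy as np
# arc rows, hinge r=.127, bar start angle 0: tool y=+x, tool z=-z
th=np.radians([0,3,8,14,20,26,32,38,44,50,56,62,68,74,80,86,92,98,104,110,116,122,128,134,140,146,152,158,163,168,172,175,178,180])
P=np.c_[-.127*np.cos(th),.127*np.sin(th)]; D=np.diff(P,axis=0)
print([[0,round(a,4),round(-b,4)] for a,b in D])
E
```

```text
[[0, np.float64(0.0002), np.float64(-0.0066)], [0, np.float64(0.0011), np.float64(-0.011)], [0, np.float64(0.0025), np.float64(-0.013)], [0, np.float64(0.0039), np.float64(-0.0127)], [0, np.float64(0.0052), np.float64(-0.0122)], [0, np.float64(0.0064), np.float64(-0.0116)], [0, np.float64(0.0076), np.float64(-0.0109)], [0, np.float64(0.0087), np.float64(-0.01)], [0, np.float64(0.0097), np.float64(-0.0091)], [0, np.float64(0.0106), np.float64(-0.008)], [0, np.float64(0.0114), np.float64(-0.0068)], [0, np.float64(0.012), np.float64(-0.0056)], [0, np.float64(0.0126), np.float64(-0.0043)], [0, np.float64(0.013), np.float64(-0.003)], [0, np.float64(0.0132), np.float64(-0.0016)], [0, np.float64(0.0133), np.float64(-0.0002)], [0, np.float64(0.0132), np.float64(0.0012)], [0, np.float64(0.013), np.float64(0.0025)], [0, np.float64(0.0127), np.float64(0.0039)], [0, np.float64(0.0122), np.float64(0.0052)], [0, np.float64(0.0116), np.float64(0.0064)], [0, np.float64(0.0109), np.float64(0.0076)], [0, np.float64(0.01), np.float64(0.0087)], [0, np.float64(0.0091), np.float64(0.0097)], [0, np.float64(0.008), np.float64(0.0106)], [0, np.float64(0.0068), np.float64(0.0114)], [0, np.float64(0.0056), np.float64(0.012)], [0, np.float64(0.0037), np.float64(0.0104)], [0, np.float64(0.0028), np.float64(0.0107)], [0, np.float64(0.0015), np.float64(0.0087)], [0, np.float64(0.0008), np.float64(0.0066)], [0, np.float64(0.0004), np.float64(0.0066)], [0, np.float64(0.0001), np.float64(0.0044)]]
```

Request:
{"op": "play_rows", "data": {
  "rot": [
    [0, 0, 0],
    [0, 0, 0],
    [0, 0, 0],
    [0, 0, 0],
    [0, 0, 0],
    [0, 0, 0],
    [0, 0, 0],
    [0, 0, 0],
    [0, 0, 0],
    [0, 0, 0]
  ],
  "xyz": [
    [0, -0.001, -0.0066],
    [0, 0.0011, -0.011],
    [0, 0.0025, -0.013],
    [0, 0.0039, -0.0127],
    [0, 0.0052, -0.0122],
    [0, 0.0064, -0.0116],
    [0, 0.0076, -0.0109],
    [0, 0.0087, -0.01],
    [0, 0, 0],
    [0, 0, 0]
  ],
  "claw": [1, 1, 1, 1, 1, 1, 1, 1, 1, 1]
}}

```text
t: 22.3
tcp_pos: [0.474, 0.0024, 0.1189]
tcp_rot: [0.707, 0.707, -0.002, -0.003]
ft_force: [-29.4, 1.5, 24.8]
finger_gap: 0.0105
gripper_force: 40.0
```

Request:
{"op": "play_rows", "data": {
  "rot": [
    [0, 0, 0],
    [0, 0, 0],
    [0, 0, 0]
  ],
  "xyz": [
    [0, -0.0025, -0.002],
    [0, 0, 0],
    [0, 0, 0]
  ],
  "claw": [1, 1, 1]
}}

```text
t: 22.6
tcp_pos: [0.4757, 0.0024, 0.1213]
tcp_rot: [0.707, 0.707, 0.0, 0.0]
ft_force: [-3.3, -0.4, 5.1]
finger_gap: 0.0109
gripper_force: 40.0
```

Request:
{"op": "play_rows", "data": {
  "rot": [
    [0, 0, 0],
    [0, 0, 0],
    [0, 0, 0],
    [0, 0, 0],
    [0, 0, 0],
    [0, 0, 0],
    [0, 0, 0],
    [0, 0, 0],
    [0, 0, 0],
    [0, 0, 0]
  ],
  "xyz": [
    [0, 0.0048, -0.0046],
    [0, 0.0049, -0.0045],
    [0, 0.0053, -0.004],
    [0, 0.0053, -0.004],
    [0, 0.0057, -0.0034],
    [0, 0.0057, -0.0034],
    [0, 0.006, -0.0028],
    [0, 0.006, -0.0028],
    [0, 0, 0],
    [0, 0, 0]
  ],
  "claw": [1, 1, 1, 1, 1, 1, 1, 1, 1, 1]
}}

```text
t: 23.6
tcp_pos: [0.5188, 0.0022, 0.1512]
tcp_rot: [0.707, 0.707, -0.0, -0.001]
ft_force: [-16.1, 0.9, 27.5]
finger_gap: 0.0111
gripper_force: 40.0
```

Request:
{"op": "play_rows", "data": {
  "rot": [
    [0, 0, 0],
    [0, 0, 0],
    [0, 0, 0]
  ],
  "xyz": [
    [0, -0.001, -0.002],
    [0, 0, 0],
    [0, 0, 0]
  ],
  "claw": [1, 1, 1]
}}

```text
t: 23.9
tcp_pos: [0.5187, 0.0021, 0.1518]
tcp_rot: [0.707, 0.707, -0.0, 0.001]
ft_force: [7.1, -1.9, -24.3]
finger_gap: 0.0108
gripper_force: 40.0
```

Request:
{"op": "play_rows", "data": {
  "rot": [
    [0, 0, 0],
    [0, 0, 0],
    [0, 0, 0],
    [0, 0, 0],
    [0, 0, 0],
    [0, 0, 0],
    [0, 0, 0],
    [0, 0, 0],
    [0, 0, 0],
    [0, 0, 0]
  ],
  "xyz": [
    [0, 0.0065, -0.0013],
    [0, 0.0063, -0.0022],
    [0, 0.0064, -0.0017],
    [0, 0.0065, -0.0015],
    [0, 0.0066, -0.0012],
    [0, 0.0066, -0.0007],
    [0, 0.0066, -0.0004],
    [0, 0.0067, -0.0001],
    [0, 0, 0],
    [0, 0, 0]
  ],
  "claw": [1, 1, 1, 1, 1, 1, 1, 1, 1, 1]
}}

```text
t: 24.9
tcp_pos: [0.5714, 0.0016, 0.1618]
tcp_rot: [0.707, 0.707, 0.0, 0.001]
ft_force: [-0.0, -5.1, 2.7]
finger_gap: 0.0107
gripper_force: 40.0
```

```bash
python3 - <<'E'
from m import *
S=cam("scene"); print(robot.read_state()["tcp_pos"],robot.read_state()["ft_force"])
cv2.imwrite("pics/f1.png",cv2.resize(S["bgr"][120:320,220:440],(660,600)))
E
```

```text
[0.57135571 0.0015956  0.16182644] [ 0.99117258 -6.19095685  3.56763325]
```

View pics/f1.png

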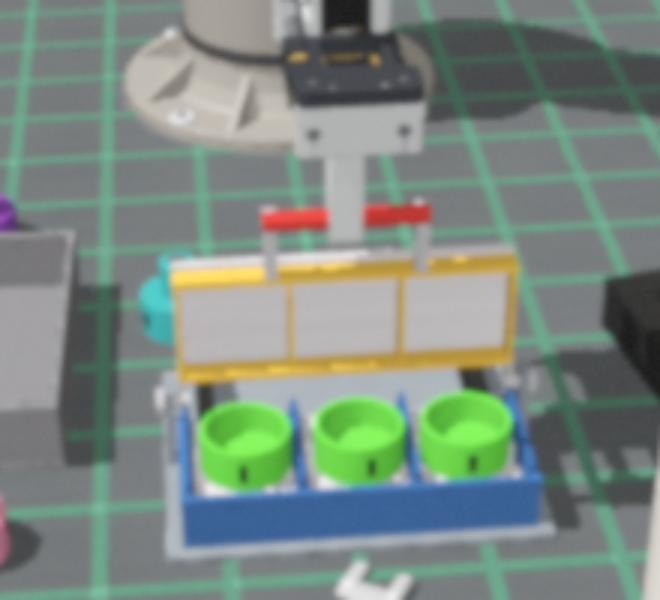

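The leaf is upright, with the bar at (347,215) in the crop. All three green bits have tipped rim up onto the fixed half, at (246,443), (360,438) and (465,433). Continuing to shut.

Request:
{"op": "play_rows", "data": {
  "rot": [
    [0, 0, 0],
    [0, 0, 0],
    [0, 0, 0],
    [0, 0, 0],
    [0, 0, 0],
    [0, 0, 0],
    [0, 0, 0],
    [0, 0, 0],
    [0, 0, 0],
    [0, 0, 0]
  ],
  "xyz": [
    [0, 0.0066, 0.0004],
    [0, 0.0067, 0.0005],
    [0, 0.0065, 0.0011],
    [0, 0.0066, 0.0012],
    [0, 0.0064, 0.0018],
    [0, 0.0064, 0.0019],
    [0, 0.0062, 0.0024],
    [0, 0.0061, 0.0026],
    [0, 0, 0],
    [0, 0, 0]
  ],
  "claw": [1, 1, 1, 1, 1, 1, 1, 1, 1, 1]
}}

```text
t: 25.95
tcp_pos: [0.6224, 0.0016, 0.1493]
tcp_rot: [0.707, 0.707, -0.0, 0.001]
ft_force: [1.1, -6.1, -3.1]
finger_gap: 0.0111
gripper_force: 40.0
```

Request:
{"op": "play_rows", "data": {
  "rot": [
    [0, 0, 0],
    [0, 0, 0],
    [0, 0, 0],
    [0, 0, 0],
    [0, 0, 0],
    [0, 0, 0],
    [0, 0, 0],
    [0, 0, 0],
    [0, 0, 0],
    [0, 0, 0]
  ],
  "xyz": [
    [0, 0.0059, 0.003],
    [0, 0.0058, 0.0032],
    [0, 0.0056, 0.0036],
    [0, 0.0054, 0.0038],
    [0, 0.0052, 0.0042],
    [0, 0.005, 0.0043],
    [0, 0.0047, 0.0047],
    [0, 0.0045, 0.0049],
    [0, 0, 0],
    [0, 0, 0]
  ],
  "claw": [1, 1, 1, 1, 1, 1, 1, 1, 1, 1]
}}

```text
t: 26.95
tcp_pos: [0.664, 0.0017, 0.1172]
tcp_rot: [0.707, 0.707, -0.001, 0.0]
ft_force: [0.2, -5.3, -5.9]
finger_gap: 0.0108
gripper_force: 40.0
```

Request:
{"op": "play_rows", "data": {
  "rot": [
    [0, 0, 0],
    [0, 0, 0],
    [0, 0, 0],
    [0, 0, 0],
    [0, 0, 0],
    [0, 0, 0],
    [0, 0, 0],
    [0, 0, 0],
    [0, 0, 0],
    [0, 0, 0]
  ],
  "xyz": [
    [0, 0.0042, 0.0052],
    [0, 0.004, 0.0053],
    [0, 0.0036, 0.0056],
    [0, 0.0034, 0.0057],
    [0, 0.003, 0.006],
    [0, 0.0028, 0.006],
    [0, 0.0024, 0.0062],
    [0, 0.0021, 0.0063],
    [0, 0, 0],
    [0, 0, 0]
  ],
  "claw": [1, 1, 1, 1, 1, 1, 1, 1, 1, 1]
}}

```text
t: 27.95
tcp_pos: [0.6896, 0.0017, 0.071]
tcp_rot: [0.707, 0.707, -0.0, 0.0]
ft_force: [-0.5, -6.1, -4.5]
finger_gap: 0.0108
gripper_force: 40.0
```

Request:
{"op": "play_rows", "data": {
  "rot": [
    [0, 0, 0],
    [0, 0, 0],
    [0, 0, 0],
    [0, 0, 0],
    [0, 0, 0],
    [0, 0, 0]
  ],
  "xyz": [
    [0, 0.0015, 0.0053],
    [0, 0.0013, 0.0054],
    [0, 0.001, 0.0054],
    [0, 0.0008, 0.0055],
    [0, 0, 0],
    [0, 0, 0]
  ],
  "claw": [1, 1, 1, 1, 1, 1]
}}

```text
t: 28.55
tcp_pos: [0.6945, 0.0017, 0.0499]
tcp_rot: [0.707, 0.707, -0.0, 0.0]
ft_force: [-1.5, -4.6, 1.1]
finger_gap: 0.011
gripper_force: 40.0
```

Request:
{"op": "play_rows", "data": {
  "rot": [
    [0, 0, 0],
    [0, 0, 0],
    [0, 0, 0],
    [0, 0, 0],
    [0, 0, 0]
  ],
  "xyz": [
    [0, 0.0005, 0.005],
    [0, 0.0003, 0.004],
    [0, 0.0001, 0.003],
    [0, 0, 0],
    [0, 0, 0]
  ],
  "claw": [1, 1, 1, 1, 1]
}}

```text
t: 29.05
tcp_pos: [0.6957, 0.0018, 0.0379]
tcp_rot: [0.707, 0.707, 0.0, 0.001]
ft_force: [2.1, -5.6, -2.3]
finger_gap: 0.0109
gripper_force: 40.0
```

Request:
{"op": "play_rows", "data": {
  "rot": [
    [0, 0, 0],
    [0, 0, 0],
    [0, 0, 0],
    [0, 0, 0],
    [0, 0, 0]
  ],
  "xyz": [
    [0, 0, 0.002],
    [0, 0, 0.002],
    [0, 0, 0.001],
    [0, 0, 0],
    [0, 0, 0]
  ],
  "claw": [1, 1, 1, 1, 1]
}}

```text
t: 29.55
tcp_pos: [0.6959, 0.0018, 0.0331]
tcp_rot: [0.707, 0.707, 0.0, 0.001]
ft_force: [2.6, -5.9, 1.8]
finger_gap: 0.0108
gripper_force: 40.0
```

```bash
python3 - <<'E'
from m import *
S=cam("scene"); print(robot.read_state()["tcp_pos"],robot.read_state()["ft_force"])
cv2.imwrite("pics/f2.png",cv2.resize(S["bgr"][180:320,230:430],(570,400)))
E
```

```text
[0.6959346  0.00184443 0.03307873] [ 2.42601854 -5.0868998   1.39743529]
```

View pics/f2.png

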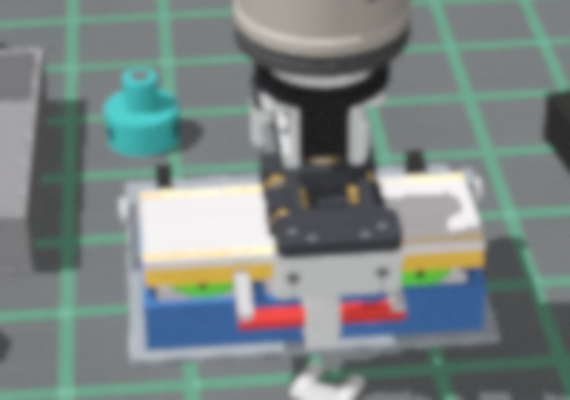

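Request:
{"op": "play_rows", "data": {
  "rot": [
    [0, 0, 0],
    [0, 0, 0],
    [0, 0, 0],
    [0, 0, 0],
    [0, 0, 0]
  ],
  "xyz": [
    [0, 0, 0.001],
    [0, 0, 0.001],
    [0, 0, 0.001],
    [0, 0, 0],
    [0, 0, 0]
  ],
  "claw": [1, 1, 1, 1, 1]
}}

```text
t: 30.1
tcp_pos: [0.696, 0.0018, 0.0302]
tcp_rot: [0.707, 0.707, 0.0, 0.001]
ft_force: [2.1, -6.4, 1.5]
finger_gap: 0.0106
gripper_force: 40.0
```

Request:
{"op": "play_rows", "data": {
  "rot": [
    [0, 0, 0],
    [0, 0, 0],
    [0, 0, 0],
    [0, 0, 0],
    [0, 0, 0]
  ],
  "xyz": [
    [0, 0, 0.001],
    [0, 0, 0.001],
    [0, 0, 0.001],
    [0, 0, 0],
    [0, 0, 0]
  ],
  "claw": [1, 1, 1, 1, 1]
}}

```text
t: 30.6
tcp_pos: [0.6961, 0.0018, 0.0288]
tcp_rot: [0.707, 0.707, 0.001, 0.001]
ft_force: [-8.4, -4.2, 26.6]
finger_gap: 0.0112
gripper_force: 40.0
```

```bash
python3 - <<'E'
from m import *
S=cam("scene");T=cam("top"); print(robot.read_state()["tcp_pos"],robot.read_state()["ft_force"])
m=red(S); k,l,s,c=cv2.connectedComponentsWithStats(m)
for i in range(1,k):
    if s[i][4]>20 and s[i][0]<450: print(c[i],s[i])
for z in(.04,.05,.06): print(z,proj(S,[[.696,-.03,z],[.696,.035,z]]).round(1).tolist())
E
```

```text
[0.69606347 0.00175554 0.02878021] [-8.20783376 -3.76501843 26.18879103]
[358.175 290.475] [352 289  14   4  40]
0.04 [[323.0, 296.4], [360.2, 294.0]]
0.05 [[323.0, 291.9], [360.3, 289.5]]
0.06 [[322.9, 287.3], [360.4, 284.9]]
```

Shut against the stop (26 N), with the bar at about 50 mm height. Now swinging open again.

Request:
{"op": "play_rows", "data": {
  "rot": [
    [0, 0, 0],
    [0, 0, 0],
    [0, 0, 0],
    [0, 0, 0],
    [0, 0, 0],
    [0, 0, 0],
    [0, 0, 0],
    [0, 0, 0],
    [0, 0, 0],
    [0, 0, 0]
  ],
  "xyz": [
    [0, -0.0002, -0.008],
    [0, -0.0008, -0.0088],
    [0, -0.0018, -0.0109],
    [0, -0.0028, -0.0107],
    [0, -0.0045, -0.0125],
    [0, -0.0058, -0.012],
    [0, -0.007, -0.0113],
    [0, -0.0082, -0.0105],
    [0, 0, 0],
    [0, 0, 0]
  ],
  "claw": [1, 1, 1, 1, 1, 1, 1, 1, 1, 1]
}}

```text
t: 31.7
tcp_pos: [0.6669, 0.002, 0.1136]
tcp_rot: [0.707, 0.707, 0.002, 0.002]
ft_force: [8.1, -5.2, 10.6]
finger_gap: 0.0112
gripper_force: 40.0
```

Request:
{"op": "play_rows", "data": {
  "rot": [
    [0, 0, 0],
    [0, 0, 0],
    [0, 0, 0],
    [0, 0, 0],
    [0, 0, 0],
    [0, 0, 0],
    [0, 0, 0],
    [0, 0, 0],
    [0, 0, 0],
    [0, 0, 0]
  ],
  "xyz": [
    [0, -0.0088, -0.0101],
    [0, -0.0102, -0.009],
    [0, -0.011, -0.0077],
    [0, -0.0117, -0.0064],
    [0, -0.0123, -0.005],
    [0, -0.0128, -0.0037],
    [0, -0.0131, -0.0023],
    [0, -0.0133, -0.0009],
    [0, 0, 0],
    [0, 0, 0]
  ],
  "claw": [1, 1, 1, 1, 1, 1, 1, 1, 1, 1]
}}

```text
t: 32.7
tcp_pos: [0.5727, 0.0022, 0.1589]
tcp_rot: [0.707, 0.707, 0.002, 0.001]
ft_force: [-4.2, -3.8, 31.0]
finger_gap: 0.0111
gripper_force: 40.0
```

Request:
{"op": "play_rows", "data": {
  "rot": [
    [0, 0, 0],
    [0, 0, 0],
    [0, 0, 0],
    [0, 0, 0],
    [0, 0, 0],
    [0, 0, 0],
    [0, 0, 0],
    [0, 0, 0],
    [0, 0, 0],
    [0, 0, 0]
  ],
  "xyz": [
    [0, -0.0133, -0.001],
    [0, -0.0132, 0.0019],
    [0, -0.0129, 0.003],
    [0, -0.0125, 0.0045],
    [0, -0.012, 0.0058],
    [0, -0.0113, 0.007],
    [0, -0.0105, 0.0082],
    [0, -0.0096, 0.0092],
    [0, 0, 0],
    [0, 0, 0]
  ],
  "claw": [1, 1, 1, 1, 1, 1, 1, 1, 1, 1]
}}

```text
t: 33.7
tcp_pos: [0.4752, 0.0034, 0.1174]
tcp_rot: [0.707, 0.708, 0.0, -0.0]
ft_force: [4.4, 4.2, -12.4]
finger_gap: 0.0109
gripper_force: 40.0
```

Request:
{"op": "play_rows", "data": {
  "rot": [
    [0, 0, 0],
    [0, 0, 0],
    [0, 0, 0],
    [0, 0, 0],
    [0, 0, 0],
    [0, 0, 0],
    [0, 0, 0],
    [0, 0, 0],
    [0, 0, 0]
  ],
  "xyz": [
    [0, -0.0085, 0.0102],
    [0, -0.0074, 0.011],
    [0, -0.0062, 0.0117],
    [0, -0.005, 0.0123],
    [0, -0.0037, 0.0128],
    [0, -0.002, 0.0109],
    [0, -0.0009, 0.007],
    [0, 0, 0],
    [0, 0, 0]
  ],
  "claw": [1, 1, 1, 1, 1, 1, 1, 1, 1]
}}

```text
t: 34.6
tcp_pos: [0.4426, 0.0033, 0.0418]
tcp_rot: [0.707, 0.707, 0.001, 0.0]
ft_force: [5.8, 5.3, -5.6]
finger_gap: 0.0109
gripper_force: 40.0
```

Request:
{"op": "play_rows", "data": {
  "rot": [
    [0, 0, 0],
    [0, 0, 0],
    [0, 0, 0],
    [0, 0, 0],
    [0, 0, 0]
  ],
  "xyz": [
    [0, 0, 0.003],
    [0, 0, 0.003],
    [0, 0, 0.002],
    [0, 0, 0],
    [0, 0, 0]
  ],
  "claw": [1, 1, 1, 1, 1]
}}

```text
t: 35.1
tcp_pos: [0.442, 0.0033, 0.0337]
tcp_rot: [0.707, 0.707, 0.0, -0.0]
ft_force: [2.3, 6.1, -2.9]
finger_gap: 0.0108
gripper_force: 40.0
```

Request:
{"op": "play_rows", "data": {
  "rot": [
    [0, 0, 0],
    [0, 0, 0],
    [0, 0, 0],
    [0, 0, 0],
    [0, 0, 0]
  ],
  "xyz": [
    [0, 0, 0.002],
    [0, 0, 0.001],
    [0, 0, 0.001],
    [0, 0, 0],
    [0, 0, 0]
  ],
  "claw": [1, 1, 1, 1, 1]
}}

```text
t: 35.6
tcp_pos: [0.442, 0.0033, 0.0298]
tcp_rot: [0.707, 0.707, 0.0, -0.0]
ft_force: [2.0, 5.8, -1.4]
finger_gap: 0.0109
gripper_force: 40.0
```

Request:
{"op": "play_rows", "data": {
  "rot": [
    [0, 0, 0],
    [0, 0, 0],
    [0, 0, 0],
    [0, 0, 0],
    [0, 0, 0],
    [0, 0, 0],
    [0, 0, 0],
    [0, 0, 0],
    [0, 0, 0],
    [0, 0, 0]
  ],
  "xyz": [
    [0, 0, 0],
    [0, 0, 0],
    [0, 0, 0],
    [0, 0, -0.03],
    [0, 0, -0.04],
    [0, 0, -0.04],
    [0, 0, -0.03],
    [0.04, 0, 0],
    [0.04, 0, 0],
    [0.04, 0, 0]
  ],
  "claw": [0.6, 0.6, 0.6, 0.6, 0.6, 0.4, 0.2, 0.2, 0.2, 0.2]
}}

```text
t: 36.6
tcp_pos: [0.4414, 0.1239, 0.1702]
tcp_rot: [0.707, 0.707, 0.001, -0.0]
ft_force: [0.7, -0.4, 0.5]
finger_gap: 0.0735
gripper_force: 0.0
```

Request:
{"op": "play_rows", "data": {
  "rot": [
    [0, 0, 0],
    [0, 0, 0],
    [0, 0, 0],
    [0, 0, 0]
  ],
  "xyz": [
    [0.04, 0, 0],
    [0.04, 0, 0],
    [0.04, 0, 0],
    [0, 0, 0]
  ],
  "claw": [0.2, 0.2, 0.2, 0.2]
}}

```text
t: 37.0
tcp_pos: [0.441, 0.2471, 0.1695]
tcp_rot: [0.705, 0.709, -0.0, 0.0]
ft_force: [-0.0, -0.5, -0.3]
finger_gap: 0.075
gripper_force: 0.0
```

```bash
python3 - <<'E'
from m import *
S=cam("scene");T=cam("top"); print(robot.read_state()["tcp_pos"],robot.read_state()["ft_force"])
cv2.imwrite("pics/o1.png",np.hstack([cv2.resize(T["bgr"][180:290,240:350],(400,400)),cv2.resize(S["bgr"][190:310,260:410],(400,400))]))
for n,d in(("T",T),("S",S)):
  for c,s,m in blobs(d,(38,100,50),(78,255,255)):
    if 250<c[0]<410 and 170<c[1]<310:print(n,c,s,onz(d,[c],.06)[0].round(3), onz(d,[(s[0]+s[2]/2-.5,s[1]+s[3]/2-.5)],.063)[0].round(4))
E
```

```text
[0.44137489 0.24230184 0.16948523] [ 0.39932186 -0.83596947 -0.13233756]
T [362.6 263. ] [4, 80, 636, 400, 27551] [ 0.449 -0.146  0.06 ] [ 0.417 -0.041  0.063]
T [323.1 199.7] [312, 188, 24, 24, 421] [ 0.62  -0.065  0.06 ] [ 0.6194 -0.0661  0.063 ]
T [296.1 201.4] [285, 190, 24, 24, 422] [0.622 0.004 0.06 ] [0.6205 0.0025 0.063 ]
T [270.6 203.3] [259, 192, 24, 23, 430] [0.623 0.068 0.06 ] [0.6226 0.0684 0.063 ]
S [374.7 264.5] [360, 250, 31, 30, 746] [0.64  0.069 0.06 ] [0.6438 0.0686 0.063 ]
S [339.5 266.3] [324, 252, 32, 30, 747] [0.639 0.005 0.06 ] [0.6431 0.0045 0.063 ]
S [301.7 268.1] [286, 254, 32, 30, 766] [ 0.637 -0.063  0.06 ] [ 0.6421 -0.0636  0.063 ]
```

View pics/o1.png

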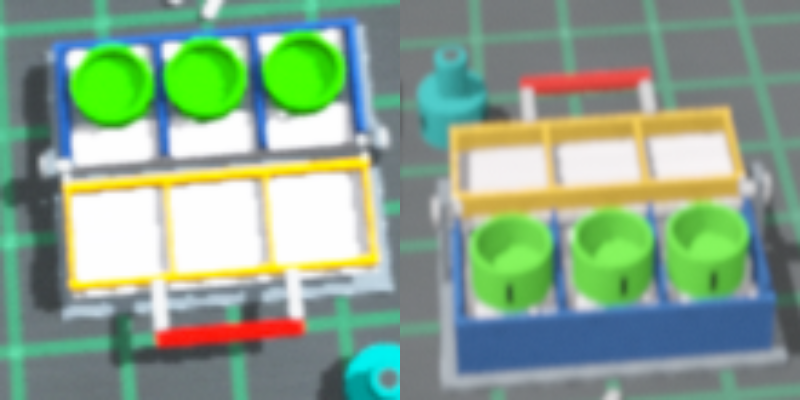

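The leaf is open. The three bits are rim up on the fixed half, at (270.6,203.3), (296.1,201.4) and (323.1,199.7) in the top view, i.e. x≈0.621 and y≈0.0685, 0.003 and -0.065. Taking the left one first, gripped across the cup.

Request:
{"op": "play_rows", "data": {
  "rot": [
    [0, 0, 0],
    [0, 0, 0],
    [0, 0, 0],
    [0, 0, 0],
    [0, 0, 0],
    [0, 0, 0],
    [0, 0, 0]
  ],
  "xyz": [
    [-0.035, 0.036, 0],
    [-0.035, 0.036, 0],
    [-0.035, 0.036, 0],
    [-0.035, 0.036, 0],
    [-0.0335, 0.036, 0],
    [0, 0, 0],
    [0, 0, 0]
  ],
  "claw": [0.2, 0.2, 0.2, 0.2, 0.2, 0.2, 0.2]
}}

```text
t: 37.8
tcp_pos: [0.6211, 0.0662, 0.1697]
tcp_rot: [0.709, 0.706, -0.0, 0.0]
ft_force: [-0.6, 1.4, -0.2]
finger_gap: 0.0753
gripper_force: 0.0
```

Request:
{"op": "play_rows", "data": {
  "rot": [
    [0, 0, 0],
    [0, 0, 0],
    [0, 0, 0],
    [0, 0, 0],
    [0, 0, 0],
    [0, 0, 0]
  ],
  "xyz": [
    [0, 0, 0.03],
    [0, 0, 0.03],
    [0, 0, 0.025],
    [0, 0, 0],
    [0, 0, 0],
    [0, 0, 0]
  ],
  "claw": [0.2, 0.2, 0.2, 0.2, 0.2, 0.2]
}}

```text
t: 38.4
tcp_pos: [0.6216, 0.0698, 0.0865]
tcp_rot: [0.707, 0.707, 0.001, 0.0]
ft_force: [0.7, 0.2, 0.4]
finger_gap: 0.075
gripper_force: 0.0
```

Request:
{"op": "play_rows", "data": {
  "rot": [
    [0, 0, 0],
    [0, 0, 0],
    [0, 0, 0],
    [0, 0, 0],
    [0, 0, 0],
    [0, 0, 0],
    [0, 0, 0],
    [0, 0, 0],
    [0, 0, 0],
    [0, 0, 0]
  ],
  "xyz": [
    [-0.001, 0, 0.015],
    [0, 0, 0.015],
    [0, 0, 0.0095],
    [0, 0, 0],
    [0, 0, 0],
    [0, 0, 0],
    [0, 0, 0],
    [0, 0, 0],
    [0, 0, 0],
    [0, 0, 0]
  ],
  "claw": [0.2, 0.2, 0.2, 0.2, 1, 1, 1, 1, 1, 1],
  "grip_force": 40
}}

```text
t: 39.4
tcp_pos: [0.6215, 0.0685, 0.0458]
tcp_rot: [0.707, 0.707, 0.0, 0.0]
ft_force: [1.4, -1.0, 5.4]
finger_gap: 0.0542
gripper_force: 40.0
```

Request:
{"op": "play_rows", "data": {
  "rot": [
    [0, 0, 0],
    [0, 0, 0],
    [0, 0, 0],
    [0, 0, 0],
    [0, 0, 0],
    [0, 0, 0]
  ],
  "xyz": [
    [0, 0, 0],
    [0, 0, -0.02],
    [0, 0, -0.03],
    [0, 0, -0.03],
    [0, 0, -0.02],
    [0, 0, 0]
  ],
  "claw": [1, 1, 1, 1, 1, 1]
}}

```text
t: 40.0
tcp_pos: [0.6221, 0.0686, 0.1475]
tcp_rot: [0.707, 0.707, 0.001, 0.001]
ft_force: [0.5, 0.3, -3.4]
finger_gap: 0.0543
gripper_force: 40.0
```

```bash
python3 - <<'E'
from m import *
S=cam("scene");print(robot.read_state()["tcp_pos"],robot.read_state()["ft_force"],robot.read_state()["finger_gap"])
cv2.imwrite("pics/q1.png",cv2.resize(S["bgr"][120:310,260:460],(400,380)))
E
```

```text
[0.62126963 0.06881015 0.14577809] [ 0.26372988  0.33420587 -3.71720382] 0.05379771253845177
```

View pics/q1.png

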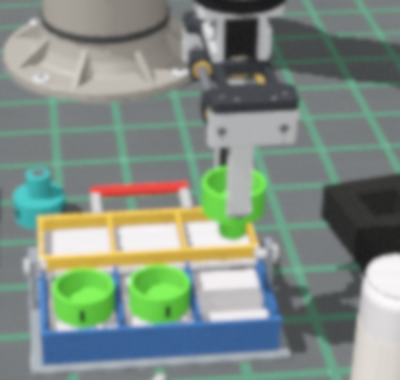

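The left bit is held rim up and level, at (235,200) in the crop. Carrying it to hole 0.

Request:
{"op": "play_rows", "data": {
  "rot": [
    [0, 0, 0],
    [0, 0, 0],
    [0, 0, 0],
    [0, 0, 0],
    [0, 0, 0],
    [0, 0, 0],
    [0, 0, 0],
    [0, 0, 0],
    [0, 0, 0],
    [0, 0, 0]
  ],
  "xyz": [
    [0.02, -0.008, 0],
    [0.035, -0.01, 0],
    [0.035, -0.01, 0],
    [0.035, -0.01, 0],
    [0.035, -0.01, 0],
    [0.035, -0.01, 0],
    [0.035, -0.01, 0],
    [0.035, -0.006, 0],
    [0.0286, 0, 0],
    [0, 0, 0]
  ],
  "claw": [1, 1, 1, 1, 1, 1, 1, 1, 1, 1]
}}

```text
t: 41.05
tcp_pos: [0.5448, 0.3666, 0.1429]
tcp_rot: [0.705, 0.709, -0.001, -0.001]
ft_force: [-0.4, -0.6, -3.1]
finger_gap: 0.0543
gripper_force: 40.0
```

Request:
{"op": "play_rows", "data": {
  "rot": [
    [0, 0, 0],
    [0, 0, 0],
    [0, 0, 0],
    [0, 0, 0],
    [0, 0, 0],
    [0, 0, 0]
  ],
  "xyz": [
    [0, 0, 0.02],
    [0, 0, 0.02],
    [0, 0, 0.02],
    [0, 0, 0],
    [0, 0, 0],
    [0, 0, 0]
  ],
  "claw": [1, 1, 1, 1, 1, 1]
}}

```text
t: 41.65
tcp_pos: [0.5474, 0.3619, 0.086]
tcp_rot: [0.707, 0.707, 0.0, 0.0]
ft_force: [0.0, 1.1, -2.3]
finger_gap: 0.0543
gripper_force: 40.0
```

Request:
{"op": "play_rows", "data": {
  "rot": [
    [0, 0, 0],
    [0, 0, 0],
    [0, 0, 0],
    [0, 0, 0],
    [0, 0, 0]
  ],
  "xyz": [
    [0, 0, 0.01],
    [0, 0, 0.01],
    [0, 0, 0.01],
    [0, 0, 0.004],
    [0, 0, 0]
  ],
  "claw": [1, 1, 1, 1, 1]
}}

```text
t: 42.15
tcp_pos: [0.5468, 0.3618, 0.0509]
tcp_rot: [0.707, 0.707, -0.0, -0.0]
ft_force: [-0.4, 0.5, -1.8]
finger_gap: 0.0539
gripper_force: 40.0
```

Request:
{"op": "play_rows", "data": {
  "rot": [
    [0, 0, 0],
    [0, 0, 0],
    [0, 0, 0],
    [0, 0, 0],
    [0, 0, 0],
    [0, 0, 0],
    [0, 0, 0],
    [0, 0, 0],
    [0, 0, 0],
    [0, 0, 0]
  ],
  "xyz": [
    [0, 0, 0],
    [0, 0, 0],
    [0, 0, 0],
    [0, 0, -0.02],
    [0, 0, -0.03],
    [0, 0, -0.04],
    [-0.04, 0.01, 0],
    [-0.04, 0.01, 0],
    [-0.04, 0.01, 0],
    [-0.04, 0.01, 0]
  ],
  "claw": [0.2, 0.2, 0.2, 0.2, 0.2, 0.2, 0.2, 0.2, 0.2, 0.2]
}}

```text
t: 43.15
tcp_pos: [0.5873, 0.2007, 0.1416]
tcp_rot: [0.707, 0.707, 0.0, 0.0]
ft_force: [0.6, 0.9, 0.6]
finger_gap: 0.0753
gripper_force: 0.0
```

Request:
{"op": "play_rows", "data": {
  "rot": [
    [0, 0, 0],
    [0, 0, 0],
    [0, 0, 0],
    [0, 0, 0],
    [0, 0, 0],
    [0, 0, 0],
    [0, 0, 0]
  ],
  "xyz": [
    [-0.04, 0.01, 0],
    [-0.04, 0.01, 0],
    [-0.04, 0.01, 0],
    [-0.04, 0.0035, 0],
    [-0.039, 0, 0],
    [0, 0, 0],
    [0, 0, 0]
  ],
  "claw": [0.2, 0.2, 0.2, 0.2, 0.2, 0.2, 0.2]
}}

```text
t: 43.85
tcp_pos: [0.6207, 0.0021, 0.1416]
tcp_rot: [0.708, 0.706, 0.0, 0.0]
ft_force: [-0.1, 0.7, 0.4]
finger_gap: 0.0753
gripper_force: 0.0
```

```bash
python3 - <<'E'
from m import *
S=cam("scene");T=cam("top");print(robot.read_state()["tcp_pos"])
for n,d in(("T",T),("S",S)):
  for c,s,m in blobs(d,(38,100,50),(78,255,255)):
    if 130<c[0]<520 and 170<c[1]<310:print(n,c,s,onz(d,[c],.06)[0].round(3))
cv2.imwrite("pics/t1.png",np.hstack([cv2.resize(T["bgr"][200:310,130:235],(400,419)),cv2.resize(S["bgr"][180:310,280:560],(400,419))]))
E
```

```text
[0.62071196 0.00422796 0.14128572]
T [445.7 282.1] [247, 80, 393, 400, 18691] [ 0.382 -0.344  0.06 ]
T [508.3 198. ] [497, 186, 25, 24, 323] [ 0.582 -0.541  0.06 ]
T [323.2 199.7] [312, 188, 24, 24, 417] [ 0.62  -0.065  0.06 ]
T [194.2 192.3] [185, 190, 20, 5, 59] [0.671 0.262 0.06 ]
T [182.  206.7] [181, 200, 3, 15, 41] [0.635 0.294 0.06 ]
T [155. 240.] [143, 230, 27, 22, 419] [0.554 0.365 0.06 ]
S [514.4 231.3] [499, 217, 32, 30, 792] [0.56  0.359 0.06 ]
S [339.5 266.3] [324, 252, 32, 30, 746] [0.639 0.005 0.06 ]
S [301.7 268.1] [286, 254, 32, 30, 765] [ 0.637 -0.063  0.06 ]
```

View pics/t1.png

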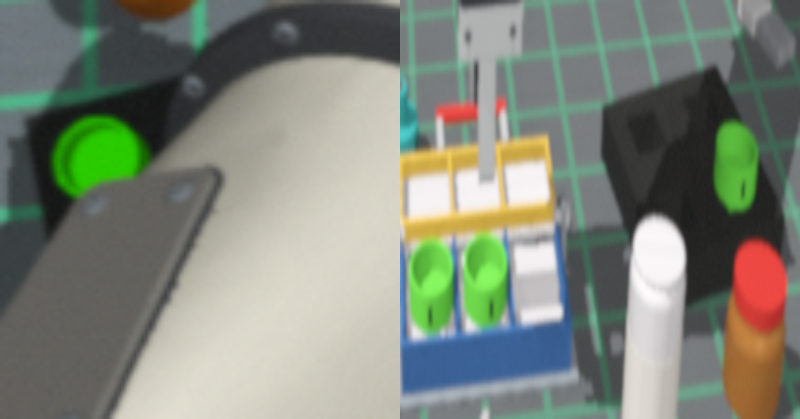

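The first bit is in hole 0, at (155,240) in the top view and (514,231) in the scene view, level. Picking the middle one for hole 1.

Request:
{"op": "play_rows", "data": {
  "rot": [
    [0, 0, 0],
    [0, 0, 0],
    [0, 0, 0],
    [0, 0, 0],
    [0, 0, 0],
    [0, 0, 0],
    [0, 0, 0],
    [0, 0, 0],
    [0, 0, 0],
    [0, 0, 0]
  ],
  "xyz": [
    [-0.001, 0, 0.03],
    [0, 0, 0.03],
    [0, 0, 0.02],
    [0, 0, 0.0145],
    [0, 0, 0],
    [0, 0, 0],
    [0, 0, 0],
    [0, 0, 0],
    [0, 0, 0],
    [0, 0, 0]
  ],
  "claw": [0.2, 0.2, 0.2, 0.2, 0.2, 1, 1, 1, 1, 1]
}}

```text
t: 44.95
tcp_pos: [0.6213, 0.0022, 0.0479]
tcp_rot: [0.707, 0.707, 0.001, 0.0]
ft_force: [-0.5, -0.2, 9.1]
finger_gap: 0.0556
gripper_force: 40.0
```

Request:
{"op": "play_rows", "data": {
  "rot": [
    [0, 0, 0],
    [0, 0, 0],
    [0, 0, 0],
    [0, 0, 0],
    [0, 0, 0],
    [0, 0, 0],
    [0, 0, 0]
  ],
  "xyz": [
    [0, 0, 0],
    [0, 0, 0],
    [0, 0, -0.02],
    [0, 0, -0.03],
    [0, 0, -0.03],
    [0, 0, -0.02],
    [0, 0, 0]
  ],
  "claw": [1, 1, 1, 1, 1, 1, 1]
}}

```text
t: 45.65
tcp_pos: [0.6219, 0.002, 0.1495]
tcp_rot: [0.707, 0.707, 0.002, 0.001]
ft_force: [0.3, -1.0, -2.5]
finger_gap: 0.0556
gripper_force: 40.0
```

Request:
{"op": "play_rows", "data": {
  "rot": [
    [0, 0, 0],
    [0, 0, 0],
    [0, 0, 0],
    [0, 0, 0],
    [0, 0, 0],
    [0, 0, 0],
    [0, 0, 0],
    [0, 0, 0],
    [0, 0, 0],
    [0, 0, 0]
  ],
  "xyz": [
    [0.02, -0.006, 0],
    [0.04, -0.01, 0],
    [0.04, -0.01, 0],
    [0.04, -0.01, 0],
    [0.04, -0.01, 0],
    [0.04, -0.0105, 0],
    [0.0475, 0, 0],
    [0, 0, 0.02],
    [0, 0, 0],
    [0, 0, 0]
  ],
  "claw": [1, 1, 1, 1, 1, 1, 1, 1, 1, 1]
}}

```text
t: 46.65
tcp_pos: [0.5637, 0.2683, 0.1263]
tcp_rot: [0.707, 0.707, -0.001, 0.0]
ft_force: [0.3, 0.2, -2.4]
finger_gap: 0.0558
gripper_force: 40.0
```

Request:
{"op": "play_rows", "data": {
  "rot": [
    [0, 0, 0],
    [0, 0, 0],
    [0, 0, 0],
    [0, 0, 0],
    [0, 0, 0],
    [0, 0, 0],
    [0, 0, 0]
  ],
  "xyz": [
    [0.002, 0, 0.02],
    [0, 0, 0.02],
    [0, 0, 0.01],
    [0, 0, 0.01],
    [0, 0, 0.01],
    [0, 0, 0.003],
    [0, 0, 0]
  ],
  "claw": [1, 1, 1, 1, 1, 1, 1]
}}

```text
t: 47.35
tcp_pos: [0.5641, 0.2714, 0.0538]
tcp_rot: [0.707, 0.707, -0.0, 0.0]
ft_force: [0.9, 0.0, -1.8]
finger_gap: 0.0557
gripper_force: 40.0
```

Request:
{"op": "play_rows", "data": {
  "rot": [
    [0, 0, 0],
    [0, 0, 0],
    [0, 0, 0],
    [0, 0, 0],
    [0, 0, 0],
    [0, 0, 0],
    [0, 0, 0],
    [0, 0, 0],
    [0, 0, 0],
    [0, 0, 0]
  ],
  "xyz": [
    [0, 0, 0],
    [0, 0, 0],
    [0, 0, 0],
    [0, 0, -0.02],
    [0, 0, -0.03],
    [0, 0, -0.04],
    [-0.04, 0.01, 0],
    [-0.04, 0.01, 0],
    [-0.04, 0.01, 0],
    [-0.04, 0.01, 0]
  ],
  "claw": [0.2, 0.2, 0.2, 0.2, 0.2, 0.2, 0.2, 0.2, 0.2, 0.2]
}}

```text
t: 48.35
tcp_pos: [0.6044, 0.1103, 0.1444]
tcp_rot: [0.707, 0.707, 0.0, 0.0]
ft_force: [-0.0, 0.3, 0.2]
finger_gap: 0.0753
gripper_force: 0.0
```

Request:
{"op": "play_rows", "data": {
  "rot": [
    [0, 0, 0],
    [0, 0, 0],
    [0, 0, 0],
    [0, 0, 0],
    [0, 0, 0],
    [0, 0, 0],
    [0, 0, 0]
  ],
  "xyz": [
    [-0.04, 0.01, 0],
    [-0.04, 0.0075, 0],
    [-0.04, 0, 0],
    [-0.04, 0, 0],
    [-0.0165, 0, 0],
    [0, 0, 0],
    [0, 0, 0]
  ],
  "claw": [0.2, 0.2, 0.2, 0.2, 0.2, 0.2, 0.2]
}}

```text
t: 49.05
tcp_pos: [0.6218, -0.0641, 0.1439]
tcp_rot: [0.707, 0.707, 0.0, -0.0]
ft_force: [-0.0, 0.7, 0.1]
finger_gap: 0.0749
gripper_force: 0.0
```

```bash
python3 - <<'E'
from m import *
S=cam("scene");T=cam("top");print(robot.read_state()["tcp_pos"])
for n,d in(("T",T),("S",S)):
  for c,s,m in blobs(d,(38,100,50),(78,255,255)):
    if 130<c[0]<530 and 170<c[1]<310:print(n,c,s,onz(d,[c],.06)[0].round(3))
E
```

```text
[ 0.6218805  -0.0630393   0.14376291]
T [458.7 285.2] [273, 80, 367, 400, 17123] [ 0.372 -0.374  0.06 ]
T [508.3 198. ] [497, 186, 25, 24, 323] [ 0.582 -0.541  0.06 ]
T [182.  209.2] [181, 200, 3, 19, 56] [0.628 0.294 0.06 ]
T [188.1 229.3] [179, 220, 23, 23, 314] [0.574 0.28  0.06 ]
T [156. 242.] [143, 229, 27, 26, 545] [0.549 0.362 0.06 ]
S [514.6 231. ] [499, 216, 33, 31, 806] [0.559 0.36  0.06 ]
S [474.3 237.3] [458, 224, 33, 30, 761] [0.572 0.274 0.06 ]
S [301.7 268.1] [286, 254, 32, 30, 764] [ 0.637 -0.063  0.06 ]
```

Request:
{"op": "play_rows", "data": {
  "rot": [
    [0, 0, 0],
    [0, 0, 0],
    [0, 0, 0],
    [0, 0, 0],
    [0, 0, 0],
    [0, 0, 0],
    [0, 0, 0],
    [0, 0, 0],
    [0, 0, 0],
    [0, 0, 0]
  ],
  "xyz": [
    [-0.0015, -0.001, 0.03],
    [0, 0, 0.03],
    [0, 0, 0.02],
    [0, 0, 0.0165],
    [0, 0, 0],
    [0, 0, 0],
    [0, 0, 0],
    [0, 0, 0],
    [0, 0, 0],
    [0, 0, 0]
  ],
  "claw": [0.2, 0.2, 0.2, 0.2, 0.2, 1, 1, 1, 1, 1]
}}

```text
t: 50.15
tcp_pos: [0.6212, -0.0664, 0.0484]
tcp_rot: [0.707, 0.707, 0.001, 0.0]
ft_force: [-1.9, 0.1, 7.6]
finger_gap: 0.0549
gripper_force: 39.3
```

Request:
{"op": "play_rows", "data": {
  "rot": [
    [0, 0, 0],
    [0, 0, 0],
    [0, 0, 0],
    [0, 0, 0],
    [0, 0, 0],
    [0, 0, 0],
    [0, 0, 0]
  ],
  "xyz": [
    [0, 0, 0],
    [0, 0, 0],
    [0, 0, -0.02],
    [0, 0, -0.03],
    [0, 0, -0.03],
    [0, 0, -0.02],
    [0, 0, 0]
  ],
  "claw": [1, 1, 1, 1, 1, 1, 1]
}}

```text
t: 50.85
tcp_pos: [0.622, -0.0666, 0.1501]
tcp_rot: [0.707, 0.707, 0.002, 0.001]
ft_force: [-0.7, 0.6, -3.8]
finger_gap: 0.0548
gripper_force: 39.2
```

Request:
{"op": "play_rows", "data": {
  "rot": [
    [0, 0, 0],
    [0, 0, 0],
    [0, 0, 0],
    [0, 0, 0],
    [0, 0, 0],
    [0, 0, 0],
    [0, 0, 0],
    [0, 0, 0],
    [0, 0, 0],
    [0, 0, 0]
  ],
  "xyz": [
    [0.02, -0.01, 0],
    [0.035, -0.015, 0],
    [0.04, -0.02, 0],
    [0.04, -0.02, 0],
    [0.04, -0.02, 0],
    [0.04, -0.02, 0],
    [0.04, -0.02, 0],
    [0.04, -0.02, 0],
    [0.024, -0.003, 0],
    [0, 0, 0]
  ],
  "claw": [1, 1, 1, 1, 1, 1, 1, 1, 1, 1]
}}

```text
t: 51.85
tcp_pos: [0.4708, 0.2564, 0.1464]
tcp_rot: [0.705, 0.709, -0.0, -0.0]
ft_force: [-0.6, -0.2, -2.6]
finger_gap: 0.0554
gripper_force: 39.4
```

Request:
{"op": "play_rows", "data": {
  "rot": [
    [0, 0, 0],
    [0, 0, 0],
    [0, 0, 0]
  ],
  "xyz": [
    [0, 0, 0.02],
    [0, 0, 0],
    [0, 0, 0]
  ],
  "claw": [1, 1, 1]
}}

```text
t: 52.15
tcp_pos: [0.4724, 0.2515, 0.1271]
tcp_rot: [0.707, 0.707, -0.001, 0.0]
ft_force: [-1.0, -0.6, -1.9]
finger_gap: 0.0546
gripper_force: 39.4
```

Request:
{"op": "play_rows", "data": {
  "rot": [
    [0, 0, 0],
    [0, 0, 0],
    [0, 0, 0],
    [0, 0, 0],
    [0, 0, 0],
    [0, 0, 0],
    [0, 0, 0]
  ],
  "xyz": [
    [0.002, 0, 0.02],
    [0, 0, 0.02],
    [0, 0, 0.01],
    [0, 0, 0.01],
    [0, 0, 0.01],
    [0, 0, 0.0035],
    [0, 0, 0]
  ],
  "claw": [1, 1, 1, 1, 1, 1, 1]
}}

```text
t: 52.85
tcp_pos: [0.4726, 0.2544, 0.0538]
tcp_rot: [0.707, 0.707, -0.0, 0.0]
ft_force: [0.7, 0.3, -1.8]
finger_gap: 0.0549
gripper_force: 39.4
```

Request:
{"op": "play_rows", "data": {
  "rot": [
    [0, 0, 0],
    [0, 0, 0],
    [0, 0, 0],
    [0, 0, 0],
    [0, 0, 0],
    [0, 0, 0],
    [0, 0, 0],
    [0, 0, 0],
    [0, 0, 0],
    [0, 0, 0]
  ],
  "xyz": [
    [0, 0, 0],
    [0, 0, 0],
    [0, 0, 0],
    [0, 0, -0.02],
    [0, 0, -0.03],
    [0, 0, -0.04],
    [-0.04, -0.01, 0],
    [-0.04, -0.01, 0],
    [-0.04, -0.0055, 0],
    [-0.04, -0.005, 0]
  ],
  "claw": [0.2, 0.2, 0.2, 0.2, 0.2, 0.2, 0.4, 0.6, 0.6, 0.6]
}}

```text
t: 53.85
tcp_pos: [0.4416, 0.0933, 0.1441]
tcp_rot: [0.707, 0.707, 0.0, -0.0]
ft_force: [0.9, 0.1, 0.9]
finger_gap: 0.0465
gripper_force: 0.0
```

Request:
{"op": "play_rows", "data": {
  "rot": [
    [0, 0, 0],
    [0, 0, 0],
    [0, 0, 0],
    [0, 0, 0],
    [0, 0, 0]
  ],
  "xyz": [
    [-0.04, 0, 0],
    [-0.04, 0, 0],
    [-0.0105, 0, 0],
    [0, 0, 0],
    [0, 0, 0]
  ],
  "claw": [0.6, 0.6, 0.6, 0.6, 0.6]
}}

```text
t: 54.35
tcp_pos: [0.4423, 0.005, 0.1439]
tcp_rot: [0.707, 0.707, 0.0, -0.0]
ft_force: [-0.2, 1.3, 0.6]
finger_gap: 0.0373
gripper_force: 0.0
```

```bash
python3 - <<'E'
from m import *
S=cam("scene");T=cam("top");print(robot.read_state()["tcp_pos"])
for n,d in(("T",T),("S",S)):
  for c,s,m in blobs(d,(38,100,50),(78,255,255)):
    if 130<c[0]<530 and 170<c[1]<310:print(n,c,s,onz(d,[c],.06)[0].round(3))
m=red(S); k,l,s,c=cv2.connectedComponentsWithStats(m)
print([(c[i].round(1),s[i]) for i in range(1,k) if s[i][4]>20])
cv2.imwrite("pics/t2.png",np.hstack([cv2.resize(T["bgr"][200:310,130:235],(400,419)),cv2.resize(S["bgr"][180:310,280:560],(400,419))]))
E
```

```text
[0.44226843 0.00534527 0.14383946]
T [300.5 276.1] [1, 80, 639, 400, 32071] [0.43  0.009 0.06 ]
T [284.3 184.4] [274, 183, 21, 4, 62] [0.67 0.03 0.06]
T [508.2 198. ] [497, 186, 25, 24, 327] [ 0.582 -0.541  0.06 ]
T [182.  209.2] [181, 200, 3, 19, 56] [0.628 0.294 0.06 ]
T [191.3 232.2] [178, 220, 28, 26, 553] [0.566 0.272 0.06 ]
T [156.2 242.1] [143, 229, 28, 26, 558] [0.549 0.362 0.06 ]
T [199.3 267.3] [186, 255, 28, 26, 558] [0.475 0.256 0.06 ]
T [168.7 282.8] [161, 281, 15, 5, 50] [0.443 0.333 0.06 ]
S [464.  226.5] [437, 200, 54, 53, 1471] [0.532 0.265 0.06 ]
S [514.3 231.1] [499, 217, 32, 29, 784] [0.559 0.359 0.06 ]
[(array([329.4, 214.7]), array([312, 213,  36,   4,  63], dtype=int32)), (array([531. , 268.2]), array([514, 255,  35,  28, 805], dtype=int32))]
```

View pics/t2.png

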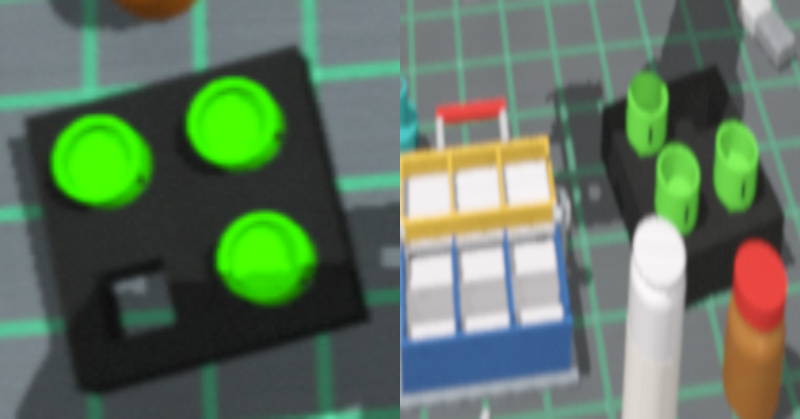

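All three are seated rim up in their holes, at (156,242), (191,232) and (199,267) in the top view. Now shutting the empty leaf.

Request:
{"op": "play_rows", "data": {
  "rot": [
    [0, 0, 0],
    [0, 0, 0],
    [0, 0, 0],
    [0, 0, 0],
    [0, 0, 0],
    [0, 0, 0],
    [0, 0, 0],
    [0, 0, 0],
    [0, 0, 0],
    [0, 0, 0]
  ],
  "xyz": [
    [-0.002, 0, 0.03],
    [0, 0, 0.03],
    [0, 0, 0.03],
    [0, 0, 0.022],
    [0, 0, 0],
    [0, 0, 0],
    [0, 0, 0],
    [0, 0, 0],
    [0, 0, 0],
    [0, 0, 0]
  ],
  "claw": [0.6, 0.6, 0.6, 0.6, 0.6, 1, 1, 1, 1, 1],
  "grip_force": 30
}}

```text
t: 55.45
tcp_pos: [0.442, 0.0025, 0.0323]
tcp_rot: [0.707, 0.707, 0.0, -0.0]
ft_force: [-3.2, 2.0, 2.4]
finger_gap: 0.011
gripper_force: 30.0
```

Request:
{"op": "play_rows", "data": {
  "rot": [
    [0, 0, 0],
    [0, 0, 0],
    [0, 0, 0],
    [0, 0, 0],
    [0, 0, 0],
    [0, 0, 0],
    [0, 0, 0],
    [0, 0, 0],
    [0, 0, 0],
    [0, 0, 0]
  ],
  "xyz": [
    [0, 0, -0.0066],
    [0, 0.0009, -0.011],
    [0, 0.0022, -0.013],
    [0, 0.0035, -0.0129],
    [0, 0.0048, -0.0124],
    [0, 0.006, -0.012],
    [0, 0.0074, -0.0112],
    [0, 0.0085, -0.0102],
    [0, 0, 0],
    [0, 0, 0]
  ],
  "claw": [1, 1, 1, 1, 1, 1, 1, 1, 1, 1]
}}

```text
t: 56.45
tcp_pos: [0.4755, 0.0023, 0.1216]
tcp_rot: [0.707, 0.707, 0.0, -0.0]
ft_force: [-3.2, 3.8, 7.0]
finger_gap: 0.0107
gripper_force: 30.0
```

Request:
{"op": "play_rows", "data": {
  "rot": [
    [0, 0, 0],
    [0, 0, 0],
    [0, 0, 0],
    [0, 0, 0],
    [0, 0, 0],
    [0, 0, 0],
    [0, 0, 0],
    [0, 0, 0],
    [0, 0, 0],
    [0, 0, 0]
  ],
  "xyz": [
    [0, 0.0094, -0.0096],
    [0, 0.0104, -0.0084],
    [0, 0.0112, -0.0072],
    [0, 0.012, -0.006],
    [0, 0.0125, -0.0047],
    [0, 0.0129, -0.0033],
    [0, 0.0132, -0.002],
    [0, 0.0133, -0.0005],
    [0, 0, 0],
    [0, 0, 0]
  ],
  "claw": [1, 1, 1, 1, 1, 1, 1, 1, 1, 1]
}}

```text
t: 57.45
tcp_pos: [0.5716, 0.0011, 0.1638]
tcp_rot: [0.707, 0.707, 0.0, 0.001]
ft_force: [3.8, -2.6, 6.3]
finger_gap: 0.0111
gripper_force: 30.0
```

Request:
{"op": "play_rows", "data": {
  "rot": [
    [0, 0, 0],
    [0, 0, 0],
    [0, 0, 0],
    [0, 0, 0],
    [0, 0, 0],
    [0, 0, 0],
    [0, 0, 0],
    [0, 0, 0],
    [0, 0, 0],
    [0, 0, 0]
  ],
  "xyz": [
    [0, 0.0133, 0.0009],
    [0, 0.0131, 0.0023],
    [0, 0.0128, 0.0037],
    [0, 0.0123, 0.005],
    [0, 0.0117, 0.0062],
    [0, 0.011, 0.0074],
    [0, 0.0102, 0.0085],
    [0, 0.0092, 0.0096],
    [0, 0, 0],
    [0, 0, 0]
  ],
  "claw": [1, 1, 1, 1, 1, 1, 1, 1, 1, 1]
}}

```text
t: 58.45
tcp_pos: [0.6637, 0.0012, 0.1191]
tcp_rot: [0.707, 0.707, -0.001, 0.0]
ft_force: [0.6, -5.8, -7.3]
finger_gap: 0.0107
gripper_force: 30.0
```

Request:
{"op": "play_rows", "data": {
  "rot": [
    [0, 0, 0],
    [0, 0, 0],
    [0, 0, 0],
    [0, 0, 0],
    [0, 0, 0],
    [0, 0, 0],
    [0, 0, 0],
    [0, 0, 0],
    [0, 0, 0],
    [0, 0, 0]
  ],
  "xyz": [
    [0, 0.0082, 0.0105],
    [0, 0.007, 0.0113],
    [0, 0.0058, 0.012],
    [0, 0.0045, 0.0125],
    [0, 0.0028, 0.0107],
    [0, 0.0018, 0.0109],
    [0, 0.0008, 0.0088],
    [0, 0.0002, 0.0066],
    [0, 0, 0],
    [0, 0, 0]
  ],
  "claw": [1, 1, 1, 1, 1, 1, 1, 1, 1, 1]
}}

```text
t: 59.45
tcp_pos: [0.6959, 0.0013, 0.0365]
tcp_rot: [0.707, 0.707, 0.0, 0.001]
ft_force: [6.1, -6.5, -5.7]
finger_gap: 0.0108
gripper_force: 30.0
```

Request:
{"op": "play_rows", "data": {
  "rot": [
    [0, 0, 0],
    [0, 0, 0],
    [0, 0, 0],
    [0, 0, 0],
    [0, 0, 0]
  ],
  "xyz": [
    [0, 0, 0.001],
    [0, 0, 0.001],
    [0, 0, 0.001],
    [0, 0, 0],
    [0, 0, 0]
  ],
  "claw": [1, 1, 1, 1, 1]
}}

```text
t: 59.95
tcp_pos: [0.696, 0.0013, 0.0341]
tcp_rot: [0.707, 0.707, 0.001, 0.001]
ft_force: [4.5, -6.3, 1.7]
finger_gap: 0.0109
gripper_force: 30.0
```

Request:
{"op": "play_rows", "data": {
  "rot": [
    [0, 0, 0],
    [0, 0, 0],
    [0, 0, 0],
    [0, 0, 0],
    [0, 0, 0]
  ],
  "xyz": [
    [0, 0, 0.001],
    [0, 0, 0.001],
    [0, 0, 0.0005],
    [0, 0, 0],
    [0, 0, 0]
  ],
  "claw": [1, 1, 1, 1, 1]
}}

```text
t: 60.45
tcp_pos: [0.696, 0.0013, 0.0317]
tcp_rot: [0.707, 0.707, 0.001, 0.001]
ft_force: [3.4, -6.0, 1.8]
finger_gap: 0.0112
gripper_force: 30.0
```

Request:
{"op": "play_rows", "data": {
  "rot": [
    [0, 0, 0],
    [0, 0, 0],
    [0, 0, 0],
    [0, 0, 0]
  ],
  "xyz": [
    [0, 0, 0.001],
    [0, 0, 0.001],
    [0, 0, 0],
    [0, 0, 0]
  ],
  "claw": [1, 1, 1, 1]
}}

```text
t: 60.85
tcp_pos: [0.696, 0.0013, 0.031]
tcp_rot: [0.707, 0.707, 0.001, 0.001]
ft_force: [-4.4, -4.4, 23.5]
finger_gap: 0.0112
gripper_force: 30.0
```

Request:
{"op": "play_rows", "data": {
  "rot": [
    [0, 0, 0],
    [0, 0, 0],
    [0, 0, 0],
    [0, 0, 0],
    [0, 0, 0],
    [0, 0, 0],
    [0, 0, 0],
    [0, 0, 0],
    [0, 0, 0],
    [0, 0, 0]
  ],
  "xyz": [
    [0, 0, 0],
    [0, 0, 0],
    [0, 0, 0],
    [0, 0, -0.02],
    [0, 0, -0.04],
    [0, 0, -0.04],
    [0, -0.02, -0.04],
    [-0.03, -0.03, -0.02],
    [-0.04, -0.03, 0],
    [0, 0, 0]
  ],
  "claw": [0.65, 0.65, 0.65, 0.65, 0.65, 0.65, 0.65, 0.65, 0.65, 0.65]
}}

```text
t: 61.85
tcp_pos: [0.6118, -0.0739, 0.1912]
tcp_rot: [0.71, 0.705, 0.001, 0.0]
ft_force: [0.7, 0.4, 0.2]
finger_gap: 0.033
gripper_force: 0.0
```

Request:
{"op": "play_rows", "data": {
  "rot": [
    [0, 0, 0],
    [0, 0, 0],
    [0, 0, 0],
    [0, 0, 0],
    [0, 0, 0],
    [0, 0, 0],
    [0, 0, 0],
    [0, 0, 0]
  ],
  "xyz": [
    [-0.04, -0.02, 0],
    [-0.04, -0.02, 0],
    [-0.04, 0, 0],
    [-0.04, 0, 0],
    [-0.04, 0, 0],
    [-0.04, 0, 0],
    [-0.04, 0, 0],
    [0, 0, 0]
  ],
  "claw": [0.65, 0.65, 0.65, 0.65, 0.65, 0.65, 0.65, 0.65]
}}

```text
t: 62.65
tcp_pos: [0.5729, -0.3542, 0.1901]
tcp_rot: [0.709, 0.705, -0.001, 0.001]
ft_force: [-0.8, 0.0, 0.9]
finger_gap: 0.0332
gripper_force: 0.0
```

```bash
python3 - <<'E'
from m import *
S=cam("scene");T=cam("top");print(robot.read_state()["tcp_pos"])
for n,d in(("T",T),("S",S)):
  m=red(d); k,l,s,c=cv2.connectedComponentsWithStats(m)
  print(n,[(c[i].round(1),s[i].tolist()) for i in range(1,k) if s[i][4]>20])
for z in (.04,.05,.06): print(z,proj(S,[.697,.003,z]),proj(T,[.697,.003,z]))
a=cv2.resize(T["bgr"][130:310,130:480],(760,391));cv2.imwrite("pics/z.png",a)
E
```

```text
[ 0.57447883 -0.34917217  0.18930214]
T [(array([163.2, 183.6]), [151, 172, 25, 24, 487]), (array([294.6, 174.6]), [280, 172, 30, 6, 101])]
S [(array([530.9, 268.2]), [513, 255, 36, 28, 800]), (array([342. , 291.8]), [321, 290, 44, 5, 96])]
0.04 [[342.00015425 295.52058945]] [[294.07965557 176.49669601]]
0.05 [[342.03198156 291.01878836]] [[293.94984285 175.1033544 ]]
0.06 [[342.0639627  286.46739801]] [[293.81782128 173.686189  ]]
```

View pics/z.png

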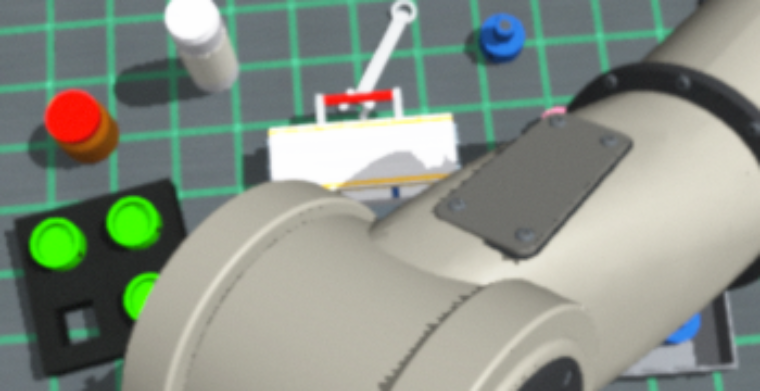

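The leaf is shut, with the bar at (342,292) in the scene view, about 49 mm up. The bits are in the tray, the blue bit is still in the bin, and the wrench, can and jar are in place.

```bash
python3 -c "
from workcell import robot
print(robot.hand_in())"
```

```text
the job is handed in; nothing more can be done
None
```

I handed the job in at about 63 s on the robot's clock, with no pass or fail returned: all three green bits were turned over in one fold and moved, and in the last pictures they sit spigot down in their own tray holes, with the leaf folded shut, the blue bit in the bin and the bystanders undisturbed.

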